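# Dial open the locked bearing drawer

## Task

Open the locked walnut bearing drawer by its dial, as you would a two-number safe: turn right (clockwise) until 28 has passed the index once and stop on 28 when it comes round the second time; turn left (anticlockwise) past 37 once and stop on 37 the second time; then turn slowly right until the bolt drops and the dial comes up solid, and do not force the dial or pull at a drawer that is still locked. Then draw the drawer out by its handle, at least 6 cm, let go, and leave the other things on the counter and the cabinet where they are.

Things in the scene. Friction and masses are not known exactly. Their poses are not given: they have to be found in the camera images.
- cabinet: Walnut bench cabinet, 200 mm deep (x), 280 wide (y), 115 tall, fixed to the counter. Origin: centre of its underside; own -x is its front, where the drawer comes out (drawer front's face 114 mm from the origin).
- dial_axis (a point): Centre of the dial's face, 130 mm above the counter, 20 mm towards own -x of the cabinet's middle; axes as the cabinet's, dial turns about z. Dial: dark steel disc, 92 mm diameter, 12 thick, 40 graduations on its sloping rim (0 to 39, no figures, every fifth longer, zero line red), numbers running clockwise round the face. Only a 1.5 mm hub and the spinner knob stand on its face.
- index_mark (a point): Top of the white index post beside the dial's rim, 56 mm from the dial's axis towards the cabinet's own +x (rear), 14 mm above the cabinet's top. The number that stands at this post is the dial's reading.
- dial (a joint): Dial angle in rad, counted on over whole turns. 0: zero line and knob at the index; grows turning left (anticlockwise from above), falls turning right. Reading = angle x 40/2pi, modulo 40: 28 is at -1.885, 37 at -0.471 rad, plus whole turns. Starts between -1.3 and 1.3. Meet each number within 1 graduation (0.16 rad); overrunning it and coming back does not help. Turning takes 2 to 5 N at knob.
- knob (a point): Centre (half-way up) of the red spinner knob, an upright cylinder of 16 mm diameter and 44 mm length on the dial's zero line, 34 mm from the dial's axis, its centre 24 mm above the dial's face (154 mm above the counter). It revolves freely on its own pin, so a gripper that holds it can carry it round in circles without turning itself.
- lockcase: Unseen steel case of the two-wheel lock under the dial; origin as the cabinet's. On the last turn right at an unknown place, new each time, 1/5 to 3/5 of a turn right of 37, its spring bolt drops and holds the dial solid (about 0.1 rad of play) and frees the drawer; if a number was wrong no stop is met. Load limit on the bolt: 32 N (about 22 N at the knob, 32 N at the handle).
- drawer (a joint): How far the drawer is out, in m: 0 shut, 0.10 at its stop. Locked, it gives 1 mm. Free, it takes about 2 N to slide and stays where it is left.
- handle (a point): Middle of the drawer's steel bar handle: round bar, 10 mm diameter, 100 mm long along the cabinet's y, its centre 42 mm in front of the drawer's face, 86 mm above the counter, 29 mm below the cabinet's top. Moves with the drawer along the cabinet's -x.
- yoyo: Matte black yo-yo lying on its side face, 57 mm diameter, 42 mm tall, beside the cabinet. Origin: centre of its underside. To be left alone.
- wrench: Red plastic axle wrench, 116 x 26 x 8 mm, lying flat. Origin: centre of its underside. To be left alone.
- caliper: Steel caliper, 230 mm long, lying flat. Origin: under the middle of its beam. To be left alone.
- jar: Small glass jar of bearings with a steel lid, 41 mm diameter, 46 mm tall, on a rear corner of the cabinet's top. Origin: centre of its underside. To be left alone.
- oiler: Yellow needle oiler, 26 mm diameter, 84 mm tall, on the other rear corner of the cabinet's top. Origin: centre of its underside. To be left alone.
- tray: Grey plastic sorting tray, 100 x 70 x 16 mm, with six bearings. Origin: centre of its underside. To be left alone.
- half: Bare aluminium yo-yo half, 55 mm diameter, 20 mm tall. Origin: centre of its underside. To be left alone.

How it is judged (in metres and radians):
At the end, for the whole second after the job is handed in: The drawer stands open by at least 60 mm and at rest, let go (value of joint drawer above 0.06 m and velocity of joint drawer between -0.01 and 0.01 m/s); the robot touches nothing.
It fails at once if the lock's bolt is forced: loaded by dial or drawer above 32 N (contact force between lockcase and anything else above 32 N).
It fails at once if a bystander on the counter or the cabinet is moved by more than 25 mm (distance of any of yoyo, wrench, caliper, jar, oiler, tray, half from where it was at the start of the episode above 0.025 m).
It fails at once if the jar or the oiler is tipped over (angle between any of jar, oiler's own z axis and vertical above 0.5 rad).
It also fails if it takes over 72 s, if anything falls off the work surface, if the arm or the gripper's body presses on something with over 40 N, if the wrist force passes 120 N, or if a joint passes its speed limit or range.

## Robot

A 6-joint arm with a two-finger parallel gripper is mounted at the origin on the work surface. World frame = base frame: x ahead of the robot, y to its left, z up, the work surface at z = 0. Lengths are in mm, angles in rad, forces in N, time in s.
With the tool pointing down it reaches from about 350 to 975 mm from the base axis. Payload 17.4 kg.
Tool frame: the origin (TCP) lies on the centre line of the jaws, within the pads' length; the fingertips stand tip_reach ahead of it and the grasp point (between the pads) is the TCP (tip_reach is the distance from the TCP to the fingertips, in mm); y points along the fingers, z is the direction in which the jaws open and shut, and the axes are right-handed (so a half turn about y gives the same grasp; the last joint's range is limited). The gripper opens to 85 mm and grips with 20 to 120 N. Pads are 22 mm wide; open, the fingers measure 114 mm over their backs; the gripper's body (76 mm by 85 mm) begins 54 mm behind the grasp point. The pads swing forward as they close: fully open they stand 13 mm farther back than shut.
Start: joints at [1.152, 0.116, 1.442, -0, 1.584, -0.038], TCP at [250.881, 626.651, 220.203] pointing down, gripper open.
Joint ranges: [-2.83, 2.83], [-0.83, 2.19], [0.07, 2.5], [-1.14, 4.28], [0.01, 3], [-2.97, 2.97]. Speed limits (rad/s): [1.89, 1.89, 2.22, 3.14, 3.14, 3.14].

## Interface

Orientations are given as a unit quaternion [w, x, y, z].
In Python, from station import observe, read_camera, sign_off, boxes_of, landmark_of, tip_reach gives the robot as it stands. The module is installed in compiled form; this text tells all that it offers.
- The arm moves only by the tool jog_arm, never from a script. Its argument "motion" is a list of rows, each a list of 4 numbers: the shift along the tool's x, y, z in cm, then the turn about the tool's y in rad. In form: [[x, y, z, turn], ...]. A call has 1 to 20 rows; each row shifts and turns the commanded pose from where the row before left it, along the tool's axes as they then stand; what a row does not reach is not made up. A row lasts 1/10 s, in which the tool goes at most 50 mm and 8.59 degrees, less where a joint would pass 70% of its speed; a pose out of reach is approached as far as the arm can. A call with a gripper value outside its range is refused whole. "jaw" is the closure in counts, from 0 (fully open) to 255 (shut), set as the call begins (left out, the last holds). The fingers move at their own pace and stop on an object; the grip force is fixed at half the most. Time passes only in rows, so rows that do not move let the fingers close. It gives the time, the measured TCP pose, the force and the opening at its end, in the units of the state.
- observe(): the state, without advancing time (a new reading comes with each control period).
- read_camera(name): name is "scene" or "top"; returns a dict with "pixels" (420x560x3 uint8, red, green, blue), "range_z" (420x560 float32, mm along the optical axis (not along the pixel's ray), 0 where there is no reading), "intrinsics" (3x3 intrinsics, pixels), "dist_coeffs" ([k1, k2, p1, p2, k3] as OpenCV has them; the pictures are not rectified), "rvec" (rotation vector, rad) and "tvec" (3), from world to camera coordinates, as OpenCV has them. Camera axes: x right, y down, z forward; pixel columns grow to the right and rows downward; lengths in mm; the calibration is good to about 2 mm. A picture is of the moment at which its call begins.
- sign_off(): hands the job in, once; it reports no verdict.
Trained networks look in a picture, given as the dict that the camera call returned (one of the last four; its "shot" number tells which), for a name from the list of things; names that differ only in an ending like _2 or _b are one class to them, and where a whole thing is asked for, a point or a joint stands for the part that bears it (a point fixed in the world has none). Each returns a list of dicts, best first, with "p" (0 to 1); they miss things now and then, are a little off and sometimes report something else, mostly with a low value. They report only what shows in the picture. A call takes as long as a camera call.
- boxes_of(picture, name): "bbox" ([left, top, right, bottom] in pixels, round what is visible of it).
- landmark_of(picture, name): "at" ([row, column] in pixels: a listed point, or the origin of a listed thing).
The state is a dict: "time": time; "joints": joint angles; "qvel": joint speeds; "joint_efforts": joint torques, N m; "position": TCP position; "tcp_rot": TCP orientation; "force": force on the tool from outside, world axes, zero at the start; "ft_torque": the same for the moment, N m; "width": finger opening in mm.
Only numpy, scipy, OpenCV 4.12 (cv2) and the standard library are available. Lean on these libraries where they do the work, as an engineer would, in place of code of your own. Each camera call takes 0.05 s, during which the arm holds its last target.

## Working session

There is one attempt and no reset: what is moved stays moved. The work goes in short steps, Python scripts to look and compute and a tool call to move; the robot and the scene stay as the last step left them, time stands still between calls to the robot, and variables do not carry over. Pictures are saved under pics/ and viewed, and the job is handed in when it is done.

Besides the shell and the picture viewer there is one more tool, called by a JSON object that holds its "api" and its "payload". jog_arm: Moves the arm, as the interface text tells. Its arguments: {"type":"object","properties":{"motion":{"type":"array"},"jaw":{"type":"number"}},"required":["motion"]}

```bash
mkdir -p pics; ls; cat > h.py <<'E'
import numpy as np, cv2
from station import *
def bp(c,px,z=None):
    # px (row,col) -> world; with z plane (mm) or range
    K=c["intrinsics"];R=cv2.Rodrigues(np.array(c["rvec"]))[0];t=np.array(c["tvec"]).reshape(3)
    u=cv2.undistortPoints(np.array([[[px[1],px[0]]]],float),np.array(K),np.array(c["dist_coeffs"])).reshape(2)
    d=R.T@np.array([u[0],u[1],1]);o=-R.T@t
    s=(z-o[2])/d[2] if z is not None else c["range_z"][int(round(px[0])),int(round(px[1]))]
    return o+s*d
def proj(c,P):
    p,_=cv2.projectPoints(np.array(P,float).reshape(-1,3),np.array(c["rvec"]),np.array(c["tvec"]),np.array(c["intrinsics"]),np.array(c["dist_coeffs"]));return p.reshape(-1,2)
def save(c,n): cv2.imwrite(f"pics/{n}.png",c["pixels"][:,:,::-1])
E
python3 - <<'E'
from h import *
print(observe(), tip_reach)
Z=dict(dial_axis=130,index_mark=129,knob=154,handle=86,cabinet=None,jar=115,oiler=115)
for n in("scene","top"):
    c=read_camera(n);save(c,n+"0")
    R=cv2.Rodrigues(np.array(c["rvec"]))[0];print(n,-R.T@np.array(c["tvec"]).reshape(3))
    for k,z in Z.items():
        l=landmark_of(c,k)[:2]
        for q in l: print(k,q["p"],q["at"],np.round(bp(c,q["at"],0 if z is None else z),1))
E
```

```text
pics
{'time': 0.0, 'joints': array([ 1.15219883e+00,  1.16503095e-01,  1.44230103e+00, -4.40149882e-05,
        1.58400576e+00, -3.78011459e-02]), 'qvel': array([ 8.91155378e-05,  2.30817080e-04, -1.43823884e-03,  1.37398763e-03,
       -8.75582100e-04,  5.32214985e-04]), 'joint_efforts': array([-1.38938907e-03, -7.32007527e+01, -6.32490635e+01, -1.03797286e-04,
        6.42100145e-03,  1.70091717e-06]), 'position': array([250.80317742, 626.44146262, 219.42843765]), 'tcp_rot': array([-0.69390574,  0.69475118, -0.13390225,  0.13373785]), 'force': array([0.36800211, 0.52040143, 0.13029652]), 'ft_torque': array([ 0.01644671, -0.05888401, -0.01634279]), 'width': 85.64663469530177} 19.0
scene [1332.43292157  183.27957678 1006.15707888]
dial_axis 0.76 [191.8, 233.4] [ 612.2 -108.9  130. ]
index_mark 0.77 [212.7, 232.4] [672.8 -92.4 129. ]
knob 0.47 [213.6, 152.5] [ 737.1 -256.2  154. ]
knob 0.39 [192.5, 243.5] [628.4 -77.8 154. ]
handle 0.64 [167.6, 237.8] [ 493.6 -137.5   86. ]
cabinet 0.97 [235.1, 236.5] [ 642.8 -101.     0. ]
cabinet 0.29 [212.9, 109.3] [ 655.1 -447.3    0. ]
jar 0.85 [228.0, 183.2] [ 732.  -191.8  115. ]
oiler 0.61 [227.0, 281.9] [674.8  24.8 115. ]
top [ 441.43766154   32.85158117 1167.02632373]
dial_axis 0.55 [224.2, 325.3] [ 613.6 -107.6  130. ]
index_mark 0.8 [201.4, 317.9] [669.1 -91.3 129. ]
index_mark 0.41 [223.3, 323.8] [ 615.9 -104.2  129. ]
knob 0.42 [219.5, 308.2] [620.6 -64.9 154. ]
handle 0.92 [280.2, 336.2] [ 484.2 -136.6   86. ]
cabinet 0.58 [223.2, 317.6] [ 637.9 -104.7    0. ]
cabinet 0.27 [227.7, 401.4] [ 626.1 -327.8    0. ]
jar 0.67 [181.1, 357.8] [ 723.2 -191.8  115. ]
oiler 0.45 [201.1, 268.7] [672.6  26.4 115. ]
```

View pics/scene0.png

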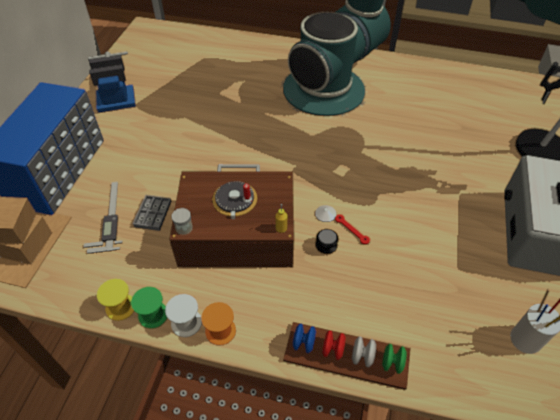

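View pics/top0.png

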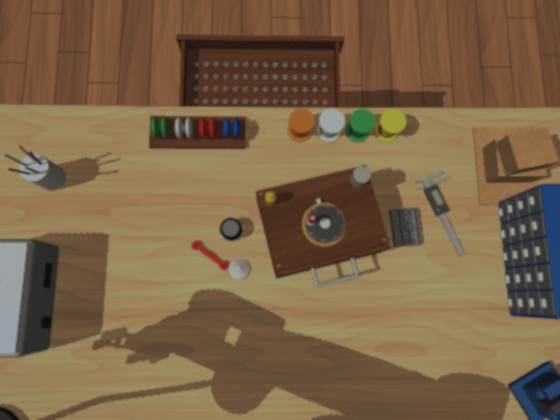

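```bash
python3 - <<'E'
from h import *
c=read_camera("top")
im=c["pixels"][150:310,240:420,::-1];cv2.imwrite("pics/tc.png",cv2.resize(im,None,fx=4,fy=3.75*1,interpolation=cv2.INTER_CUBIC))
c=read_camera("scene")
im=c["pixels"][140:260,150:310,::-1];cv2.imwrite("pics/sc.png",cv2.resize(im,None,fx=5,fy=5,interpolation=cv2.INTER_CUBIC))
E
```

```text
(no output)
```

View pics/tc.png

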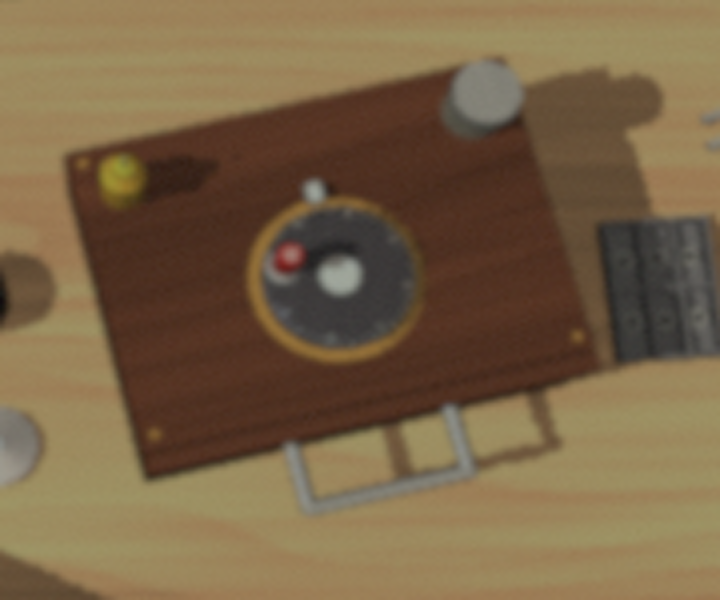

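View pics/sc.png

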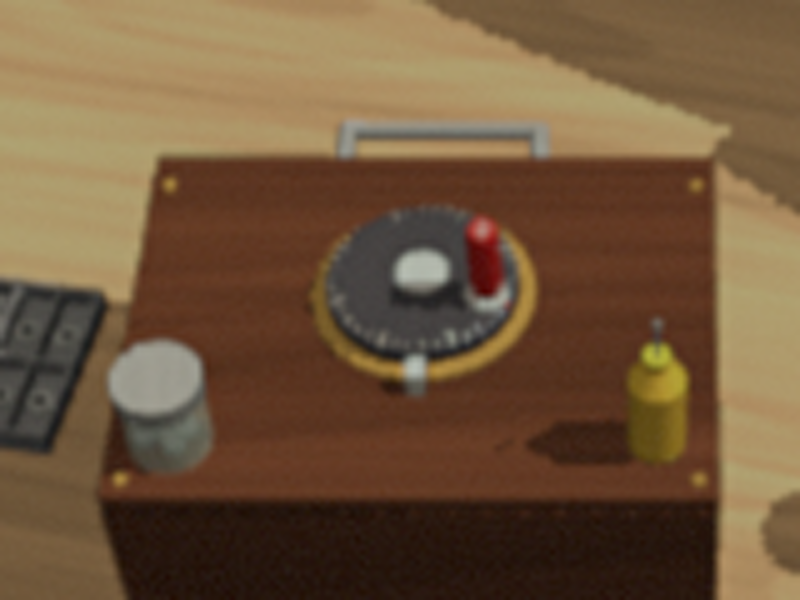

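```bash
python3 - <<'E'
from h import *
from scipy.optimize import least_squares
t=read_camera("top");s=read_camera("scene")
T=lambda u,v:(240+u/4-.4,150+v/3.75-.4)
S=lambda u,v:(150+u/5-.4,140+v/5-.4)
m=[(100,140,115),(100,-140,115),(-100,-140,115),(-100,140,115)]
tt=[T(65,155),T(503,57),T(600,368),T(147,478)]
ss=[S(716,497),S(100,497),S(158,157),S(712,157)]
# dial-hub (z131.5), post top, handle ends
m2=[(-20,0,131.5),(36,0,129)]
t2=[T(340,274),T(314,188)]; s2=[S(422,268),S(415,362)]
M=np.array(m+m2,float)
def W(p,M):
    c,si=np.cos(p[2]),np.sin(p[2]);M=np.asarray(M,float).reshape(-1,3)
    return np.c_[p[0]+c*M[:,0]-si*M[:,1],p[1]+si*M[:,0]+c*M[:,1],M[:,2]]
def f(p,w=(1,1)):
    w_=W(p,M);return np.r_[w[0]*(proj(t,w_)-np.array(tt+t2)).ravel(),w[1]*(proj(s,w_)-np.array(ss+s2)).ravel()]
for w in((1,1),(1,0),(0,1)):
    r=least_squares(f,[640,-103,.25],args=(w,),loss='soft_l1');print(w,r.x);print(np.round(r.fun.reshape(-1,2),1).tolist())
    p=r.x;print("dial",W(p,(-20,0,130)),"handle",W(p,(-156,0,86)))
    # knob angle
    for cam,px in((t,T(290,254)),(s,S(482,224))):
        k=bp(cam,(px[1],px[0]),175);d=k[:2]-W(p,(-20,0,130))[0,:2];print("knob",k,np.hypot(*d),np.arctan2(d[1],d[0])-p[2])
    k=landmark_of(t,"knob")[:2],landmark_of(s,"knob")[:3];print(k)
E
```

```text
(1, 1) [ 6.34528191e+02 -1.01527431e+02  2.44366054e-01]
[[-0.3, 0.1], [0.5, -0.3], [-0.2, -4.9], [-0.8, -5.7], [0.2, 0.8], [0.4, 1.5], [1.3, -1.2], [-0.7, -1.3], [-1.0, 1.6], [0.7, 1.7], [0.0, -0.7], [0.1, -0.4]]
dial [[ 615.12237291 -106.36625663  130.        ]] handle [[ 483.16281081 -139.27026813   86.        ]]
knob [621.89939483 -71.84070064 175.        ] 35.18440055786995 1.1326045377272838
knob [620.89046555 -72.82805372 175.        ] 34.0306030953761 1.1561107874957202
([{'at': [218.9, 308.2], 'p': 0.56}], [{'at': [192.2, 245.6], 'p': 0.41}, {'at': [164.9, 237.1], 'p': 0.25}])
(1, 0) [ 6.33761641e+02 -1.01535797e+02  2.46156466e-01]
[[-0.4, 0.5], [0.4, -0.1], [-0.1, -4.7], [-0.7, -5.3], [0.3, 1.1], [0.4, 1.8], [0.0, -0.0], [-0.0, -0.0], [-0.0, 0.0], [0.0, 0.0], [0.0, -0.0], [0.0, -0.0]]
dial [[ 614.36451787 -106.40935864  130.        ]] handle [[ 482.46407901 -139.54957935   86.        ]]
knob [621.89939483 -71.84070064 175.        ] 35.3803121338674 1.1100281372219973
knob [620.89046555 -72.82805372 175.        ] 34.209531318314646 1.1326994606888572
([{'at': [218.9, 308.2], 'p': 0.56}], [{'at': [192.2, 245.6], 'p': 0.41}, {'at': [164.9, 237.1], 'p': 0.25}])
(0, 1) [ 6.35499167e+02 -1.01320425e+02  2.40315040e-01]
[[-0.0, -0.0], [0.0, -0.0], [-0.0, -0.0], [-0.0, -0.0], [0.0, 0.0], [0.0, 0.0], [1.1, -0.6], [-1.0, -1.1], [-0.9, 1.7], [0.8, 2.1], [0.0, -0.4], [-0.0, -0.1]]
dial [[ 616.07390636 -106.08059787  130.        ]] handle [[ 483.9821328  -138.44977081   86.        ]]
knob [621.89939483 -71.84070064 175.        ] 34.73192879681454 1.1619575531338682
knob [620.89046555 -72.82805372 175.        ] 33.59956747376582 1.1866338955494076
([{'at': [218.9, 308.2], 'p': 0.56}], [{'at': [192.2, 245.6], 'p': 0.41}, {'at': [164.9, 237.1], 'p': 0.25}])
```

```bash
cat >> h.py <<'E'
from scipy.spatial.transform import Rotation as Ro
DIAL=np.array([615.1,-106.4]);YAW=.245
def pose():
    o=observe();q=np.array(o["tcp_rot"]);return o,np.array(o["position"]),Ro.from_quat(q[[1,2,3,0]]).as_matrix()
E
python3 - <<'E'
from h import *
o,p,R=pose();print(p);print(R.round(3))
print("jaw yaw",np.arctan2(R[1,2],R[0,2]), np.linalg.norm(R))
dt=R.T@(np.array([621.5,-72.2,240])-p);print("shift tool mm",dt)
E
```

```text
[250.86983305 626.67832821 220.20218263]
[[ 0.928  0.     0.372]
 [-0.372  0.     0.928]
 [-0.    -1.     0.   ]]
jaw yaw 1.190004066462595 1.7320508075688772
shift tool mm [ 603.82449635  -19.81214479 -511.07049259]
```

{"api": "jog_arm", "payload": {"motion": [[0,-0.3,0,0.135],[0,-0.3,0,0.135],[0,-0.3,0,0.135],[0,-0.3,0,0.135],[0,-0.3,0,0.135],[0,-0.3,0,0.135],[0,-0.3,0,0.135]], "jaw": 0}}

```text
time: 2.0
position: [250.9, 626.7, 241.3]
tcp_rot: [0.556, -0.556, 0.437, -0.437]
force: [-0.1, -0.2, -0.2]
width: 85.4
```

```bash
cat > go.py <<'E'
from h import *
import sys
tg=np.array(list(map(float,sys.argv[1:4])))
o,p,R=pose();print(o["time"],p.round(1),o["force"].round(1),o["width"],"yaw z",np.arctan2(R[1,2],R[0,2]))
print("shift cm",(R.T@(tg-p)/10).round(2))
E
python3 go.py 621.5 -72.2 240
```

```text
2.0 [250.9 626.7 241.3] [-0.1 -0.2 -0.2] 85.35152913034814 yaw z 0.23945303488661948
shift cm [76.68  0.13 19.43]
```

{"api": "jog_arm", "payload": {"motion": [[3.8,0,0.97,0],[3.8,0,0.97,0],[3.8,0,0.97,0],[3.8,0,0.97,0],[3.8,0,0.97,0],[3.8,0,0.97,0],[3.8,0,0.97,0],[3.8,0,0.97,0],[3.8,0,0.97,0],[3.8,0,0.97,0],[3.8,0,0.97,0],[3.8,0,0.97,0],[3.8,0,0.97,0],[3.8,0,0.97,0],[3.8,0,0.97,0],[3.8,0,0.97,0],[3.8,0,0.97,0],[3.8,0,0.97,0],[3.8,0,0.97,0],[3.8,0,0.97,0]]}}

```text
time: 4.0
position: [624.0, -65.2, 241.3]
tcp_rot: [0.557, -0.557, 0.435, -0.435]
force: [0.1, 0.7, -0.5]
width: 84.9
```

```bash
python3 go.py 621.5 -72.2 160
```

```text
4.0 [624.  -65.2 241.3] [ 0.1  0.7 -0.5] 84.93033543325586 yaw z 0.24484041606493465
shift cm [ 0.62  8.13 -0.41]
```

{"api": "jog_arm", "payload": {"motion": [[0.6,0,-0.4,0],[0,2,0,0],[0,2,0,0],[0,2,0,0],[0,1,0,0],[0,0.5,0,0],[0,0.5,0,0],[0,0,0,0],[0,0,0,0]]}}

```text
time: 4.9
position: [621.2, -70.4, 161.9]
tcp_rot: [0.558, -0.557, 0.435, -0.435]
force: [1.1, 0.1, -0.6]
width: 85.5
```

```bash
python3 go.py 621.5 -72.2 160; python3 - <<'E'
from h import *
s=read_camera("scene");t=read_camera("top")
a=s["pixels"][130:230,170:310];b=t["pixels"][170:290,250:390]
cv2.imwrite("pics/a.png",np.vstack([cv2.resize(a,(420,300),interpolation=3),cv2.resize(b,(420,300),interpolation=3)])[:,:,::-1])
E
```

```text
4.9 [621.2 -70.4 161.9] [ 1.1  0.1 -0.6] 85.50015848333513 yaw z 0.24506845654337422
shift cm [ 0.19  0.19 -0.02]
```

View pics/a.png

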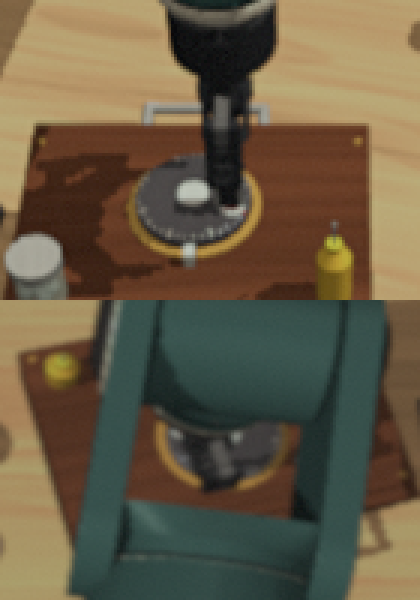

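{"api": "jog_arm", "payload": {"motion": [[0.2,0.1,0,0],[0,0,0,0],[0,0,0,0],[0,0,0,0],[0,0,0,0],[0,0,0,0],[0,0,0,0],[0,0,0,0],[0,0,0,0],[0,0,0,0],[0,0,0,0],[0,0,0,0]], "jaw": 255}}

```text
time: 6.2
position: [621.6, -72.3, 160.4]
tcp_rot: [0.557, -0.557, 0.435, -0.435]
force: [-0.4, 1.9, 5.3]
width: 11.1
```

```bash
python3 go.py 621.5 -72.2 160
```

```text
6.2 [621.6 -72.3 160.4] [-0.4  1.9  5.3] 11.056287839798758 yaw z 0.24497334842888682
shift cm [-0.01  0.04 -0.  ]
```

```bash
python3 - <<'E'
from h import *
s=read_camera("scene");t=read_camera("top")
a=s["pixels"][150:230,200:290]
cv2.imwrite("pics/b.png",cv2.resize(a,(630,560),interpolation=3)[:,:,::-1])
print(observe()["width"],observe()["force"],landmark_of(s,"knob")[:2])
print(proj(s,[[621.5,-72.2,176],[621.5,-72.2,132]]))
E
```

```text
11.391559015891163 [-0.74807221  2.84336888  4.981467  ] [{'at': [194.0, 243.5], 'p': 0.47}, {'at': [242.1, 326.7], 'p': 0.24}]
[[246.16607942 184.34720275]
 [247.15238665 196.98872695]]
```

View pics/b.png

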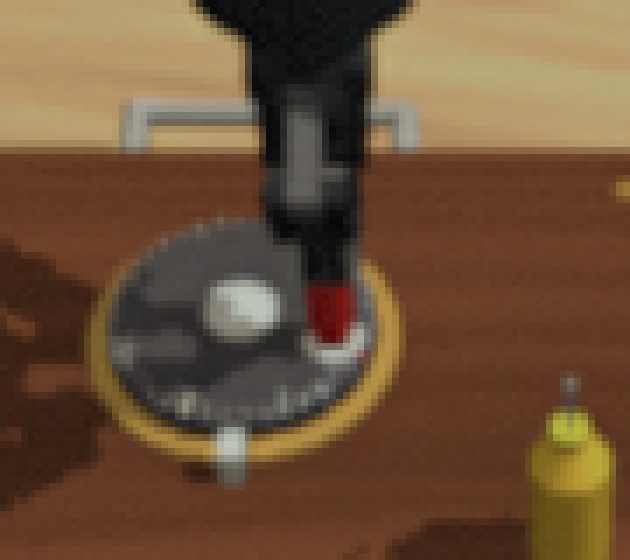

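```bash
cat > rows.py <<'E'
from h import *
import sys,json
# a0 a1 n [cx cy r]: rel. angles of commanded path; prints rows from commanded point at a0
a0,a1,n=float(sys.argv[1]),float(sys.argv[2]),int(sys.argv[3]);r=float(sys.argv[4]) if len(sys.argv)>4 else 34
a=np.linspace(a0,a1,n+1)
# tool z along cabinet +x ; tool x along cabinet -y
cum=np.round(np.c_[-r*np.sin(a),r*np.cos(a)]/10,2)
print(json.dumps([[round(float(d[0]),2),0,round(float(d[1]),2),0] for d in np.diff(cum,axis=0)]))
E
cat > st.py <<'E'
from h import *
o,p,R=pose();d=p[:2]-DIAL;a=np.arctan2(d[1],d[0])-YAW
f=o["force"][:2];u=d/np.hypot(*d);
print(f'{o["time"]:.2f} p {p.round(2)} r {np.hypot(*d):.2f} ang {a:.3f} mod {a-2*np.pi:.3f} F {o["force"].round(1)} rad {f@u:.1f} tan {f@[-u[1],u[0]]:.1f} w {o["width"]:.1f} yaw {np.arctan2(R[1,2],R[0,2]):.4f}')
E
python3 st.py; python3 rows.py 1.137 0.237 9
```

```text
6.35 p [621.58 -72.3  160.44] r 34.71 ang 1.138 mod -5.145 F [-0.3  2.3  5.3] rad 2.2 tan 0.8 w 11.4 yaw 0.2450
[[0.16, 0, 0.3, 0], [0.19, 0, 0.28, 0], [0.22, 0, 0.27, 0], [0.23, 0, 0.24, 0], [0.27, 0, 0.21, 0], [0.28, 0, 0.19, 0], [0.3, 0, 0.16, 0], [0.32, 0, 0.13, 0], [0.32, 0, 0.09, 0]]
```

{"api": "jog_arm", "payload": {"motion": [[0.16,0,0.3,0],[0.19,0,0.28,0],[0.22,0,0.27,0],[0.23,0,0.24,0],[0.27,0,0.21,0],[0.28,0,0.19,0],[0.3,0,0.16,0],[0.32,0,0.13,0],[0.32,0,0.09,0],[0,0,0,0]]}}

```text
time: 7.35
position: [646.3, -90.0, 160.5]
tcp_rot: [0.558, -0.557, 0.435, -0.436]
force: [7.4, 3.3, 4.7]
width: 11.1
```

```bash
python3 st.py; python3 rows.py 0.237 -1.363 16
```

```text
7.35 p [646.33 -90.01 160.49] r 35.27 ang 0.238 mod -6.045 F [7.4 3.3 4.7] rad 8.1 tan -0.6 w 11.1 yaw 0.2451
[[0.34, 0, 0.07, 0], [0.33, 0, 0.03, 0], [0.34, 0, -0.01, 0], [0.34, 0, -0.04, 0], [0.33, 0, -0.07, 0], [0.33, 0, -0.1, 0], [0.31, 0, -0.14, 0], [0.29, 0, -0.16, 0], [0.28, 0, -0.2, 0], [0.26, 0, -0.22, 0], [0.23, 0, -0.25, 0], [0.21, 0, -0.27, 0], [0.18, 0, -0.29, 0], [0.15, 0, -0.3, 0], [0.12, 0, -0.32, 0], [0.09, 0, -0.33, 0]]
```

{"api": "jog_arm", "payload": {"motion": [[0.34,0,0.07,0],[0.33,0,0.03,0],[0.34,0,-0.01,0],[0.34,0,-0.04,0],[0.33,0,-0.07,0],[0.33,0,-0.1,0],[0.31,0,-0.14,0],[0.29,0,-0.16,0],[0.28,0,-0.2,0],[0.26,0,-0.22,0],[0.23,0,-0.25,0],[0.21,0,-0.27,0],[0.18,0,-0.29,0],[0.15,0,-0.3,0],[0.12,0,-0.32,0],[0.09,0,-0.33,0]]}}

```text
time: 8.95
position: [630.1, -136.9, 160.4]
tcp_rot: [-0.557, 0.557, -0.435, 0.436]
force: [2.8, -2.3, 5.2]
width: 11.1
```

```bash
python3 st.py; python3 rows.py -1.363 -2.963 16
python3 - <<'E'
from h import *
s=read_camera("scene")
a=s["pixels"][150:230,200:290]
cv2.imwrite("pics/c.png",cv2.resize(a,(630,560),interpolation=3)[:,:,::-1])
E
```

```text
8.95 p [ 630.06 -136.89  160.41] r 33.96 ang -1.360 mod -7.643 F [ 2.8 -2.3  5.2] rad 3.3 tan 1.5 w 11.1 yaw 0.2448
[[0.05, 0, -0.33, 0], [0.02, 0, -0.34, 0], [-0.01, 0, -0.34, 0], [-0.05, 0, -0.34, 0], [-0.08, 0, -0.33, 0], [-0.12, 0, -0.32, 0], [-0.14, 0, -0.31, 0], [-0.18, 0, -0.29, 0], [-0.2, 0, -0.27, 0], [-0.23, 0, -0.25, 0], [-0.26, 0, -0.23, 0], [-0.27, 0, -0.2, 0], [-0.29, 0, -0.17, 0], [-0.31, 0, -0.14, 0], [-0.32, 0, -0.11, 0], [-0.34, 0, -0.08, 0]]
```

View pics/c.png

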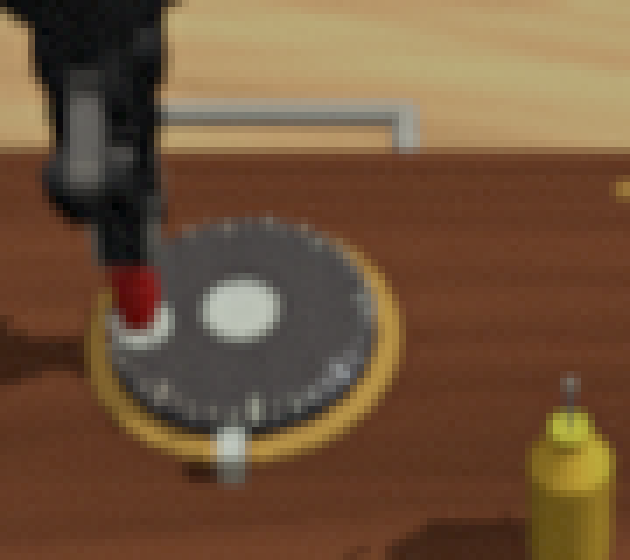

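{"api": "jog_arm", "payload": {"motion": [[0.05,0,-0.33,0],[0.02,0,-0.34,0],[-0.01,0,-0.34,0],[-0.05,0,-0.34,0],[-0.08,0,-0.33,0],[-0.12,0,-0.32,0],[-0.14,0,-0.31,0],[-0.18,0,-0.29,0],[-0.2,0,-0.27,0],[-0.23,0,-0.25,0],[-0.26,0,-0.23,0],[-0.27,0,-0.2,0],[-0.29,0,-0.17,0],[-0.31,0,-0.14,0],[-0.32,0,-0.11,0],[-0.34,0,-0.08,0]]}}

```text
time: 10.6
position: [584.8, -119.3, 160.4]
tcp_rot: [0.558, -0.557, 0.435, -0.436]
force: [10.4, 0.9, 2.5]
width: 11.2
```

```bash
python3 st.py; python3 rows.py -2.963 -4.963 20
```

```text
10.60 p [ 584.83 -119.34  160.45] r 32.92 ang -2.983 mod -9.266 F [10.4  0.9  2.5] rad -9.9 tan 3.2 w 11.2 yaw 0.2453
[[-0.33, 0, -0.04, 0], [-0.34, 0, -0.01, 0], [-0.34, 0, 0.03, 0], [-0.34, 0, 0.05, 0], [-0.32, 0, 0.09, 0], [-0.32, 0, 0.13, 0], [-0.3, 0, 0.15, 0], [-0.29, 0, 0.19, 0], [-0.27, 0, 0.21, 0], [-0.24, 0, 0.23, 0], [-0.22, 0, 0.26, 0], [-0.19, 0, 0.28, 0], [-0.16, 0, 0.3, 0], [-0.13, 0, 0.32, 0], [-0.1, 0, 0.32, 0], [-0.07, 0, 0.33, 0], [-0.04, 0, 0.34, 0], [0.0, 0, 0.34, 0], [0.04, 0, 0.34, 0], [0.07, 0, 0.33, 0]]
```

{"api": "jog_arm", "payload": {"motion": [[-0.33,0,0.02,0],[-0.34,0,0.05,0],[-0.34,0,0.03,0],[-0.34,0,0.05,0],[-0.32,0,0.09,0],[-0.32,0,0.13,0],[-0.3,0,0.15,0],[-0.29,0,0.19,0],[-0.27,0,0.21,0],[-0.24,0,0.23,0],[-0.22,0,0.26,0],[-0.19,0,0.28,0],[-0.16,0,0.3,0],[-0.13,0,0.32,0],[-0.1,0,0.32,0],[-0.07,0,0.33,0],[-0.04,0,0.34,0],[0.0,0,0.34,0],[0.04,0,0.34,0],[0.07,0,0.33,0]]}}

```text
time: 12.6
position: [616.2, -71.7, 160.4]
tcp_rot: [-0.557, 0.558, -0.435, 0.435]
force: [-2.8, -2.9, 7.8]
width: 11.2
```

```bash
sed -i 's/^DIAL=.*;YAW/DIAL=np.array([616.2,-105.8]);YAW/' h.py; python3 st.py; python3 rows.py -4.963 -6.963 20
```

```text
12.60 p [616.16 -71.71 160.4 ] r 34.09 ang 1.327 mod -4.956 F [-2.8 -2.9  7.8] rad -2.9 tan 2.8 w 11.2 yaw 0.2448
[[0.1, 0, 0.33, 0], [0.13, 0, 0.31, 0], [0.16, 0, 0.3, 0], [0.19, 0, 0.28, 0], [0.22, 0, 0.26, 0], [0.25, 0, 0.24, 0], [0.26, 0, 0.21, 0], [0.29, 0, 0.18, 0], [0.3, 0, 0.15, 0], [0.32, 0, 0.13, 0], [0.33, 0, 0.09, 0], [0.33, 0, 0.06, 0], [0.34, 0, 0.02, 0], [0.34, 0, -0.01, 0], [0.34, 0, -0.04, 0], [0.33, 0, -0.08, 0], [0.32, 0, -0.11, 0], [0.31, 0, -0.14, 0], [0.29, 0, -0.18, 0], [0.28, 0, -0.2, 0]]
```

{"api": "jog_arm", "payload": {"motion": [[0.1,0,0.33,0],[0.13,0,0.31,0],[0.16,0,0.3,0],[0.19,0,0.28,0],[0.22,0,0.26,0],[0.25,0,0.24,0],[0.26,0,0.21,0],[0.29,0,0.18,0],[0.3,0,0.15,0],[0.32,0,0.13,0],[0.33,0,0.09,0],[0.33,0,0.06,0],[0.34,0,0.02,0],[0.34,0,-0.01,0],[0.34,0,-0.04,0],[0.33,0,-0.08,0],[0.32,0,-0.11,0],[0.31,0,-0.14,0],[0.29,0,-0.18,0],[0.28,0,-0.2,0]]}}

```text
time: 14.6
position: [647.5, -119.6, 160.5]
tcp_rot: [0.558, -0.557, 0.435, -0.435]
force: [6.5, 1.2, 4.1]
width: 11.1
```

```bash
python3 st.py; python3 rows.py -6.963 -8.063 11
```

```text
14.60 p [ 647.52 -119.62  160.46] r 34.24 ang -0.661 mod -6.944 F [6.5 1.2 4.1] rad 5.4 tan 3.7 w 11.1 yaw 0.2452
[[0.25, 0, -0.22, 0], [0.23, 0, -0.25, 0], [0.2, 0, -0.28, 0], [0.18, 0, -0.29, 0], [0.14, 0, -0.3, 0], [0.12, 0, -0.32, 0], [0.08, 0, -0.33, 0], [0.05, 0, -0.34, 0], [0.01, 0, -0.34, 0], [-0.02, 0, -0.34, 0], [-0.05, 0, -0.34, 0]]
```

Stop slightly short, then settle and check.

{"api": "jog_arm", "payload": {"motion": [[0.25,0,-0.22,0],[0.23,0,-0.25,0],[0.2,0,-0.28,0],[0.18,0,-0.29,0],[0.14,0,-0.3,0],[0.12,0,-0.32,0],[0.08,0,-0.33,0],[0.05,0,-0.34,0],[0.01,0,-0.34,0],[-0.02,0,-0.34,0],[-0.05,0,-0.34,0],[0,0,0,0],[0,0,0,0]]}}

```text
time: 15.9
position: [617.3, -139.7, 160.4]
tcp_rot: [-0.557, 0.557, -0.435, 0.435]
force: [1.2, -2.2, 6.5]
width: 11.2
```

```bash
python3 st.py; python3 rows.py -8.063 -8.168 2; python3 - <<'E'
from h import *
s=read_camera("scene")
a=s["pixels"][150:230,200:290]
cv2.imwrite("pics/d.png",cv2.resize(a,(630,560),interpolation=3)[:,:,::-1])
# predicted knob base position in crop coords for dial angles
for an in(-1.6,-1.7,-1.78,-1.885,-2.0):
    P=[*(DIAL+34*np.array([np.cos(an+YAW),np.sin(an+YAW)])),132]
    q=proj(s,P)[0];print(an,(q-[200,150]+.5)*7)
E
```

```text
15.90 p [ 617.31 -139.71  160.4 ] r 33.93 ang -1.783 mod -8.066 F [ 1.2 -2.2  6.5] rad 2.3 tan 1.2 w 11.2 yaw 0.2448
[[-0.05, 0, -0.17, 0], [-0.05, 0, -0.17, 0]]
-1.6 [141.51971354 300.22260254]
-1.7 [143.07863143 292.66664554]
-1.78 [145.03316204 286.70814021]
-1.885 [148.52551004 279.07120602]
-2.0 [153.50923246 271.03492838]
```

View pics/d.png

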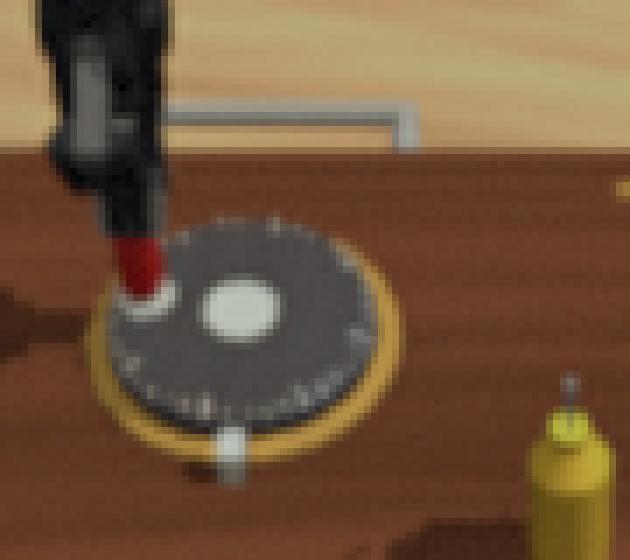

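```bash
python3 - <<'E'
from h import *
s=read_camera("scene");print(observe()["time"])
im=s["pixels"]
cr=im[150:230,200:290].astype(int)
w=(cr.min(2)>120)
n,l,st,ce=cv2.connectedComponentsWithStats(w.astype(np.uint8))
for i in range(1,n):
    if st[i,4]>5: print(st[i],ce[i]+[200,150])
f=lambda P:proj(s,P)[0]
print("hub pred",f([*DIAL,131.5]),"post",f([*(DIAL+56*np.array([np.cos(YAW),np.sin(YAW)])),129]))
for an in(-1.5,-1.6,-1.7,-1.78,-1.885,-2.0):
    print(an,f([*(DIAL+34*np.array([np.cos(an+YAW),np.sin(an+YAW)])),131]))
E
```

```text
16.0
[24 14 36  7 87] [244.31034483 165.12643678]
[19 41  6  4 14] [222.21428571 192.85714286]
[29 40 11  9 75] [234.05333333 193.73333333]
[31 61  4  5 19] [232.57894737 213.10526316]
hub pred [234.11536518 192.84754273] post [232.78652847 211.98468786]
-1.5 [219.67758621 193.75479474]
-1.6 [219.75707558 192.66844431]
-1.7 [219.97954988 191.58923376]
-1.78 [220.25851978 190.73818387]
-1.885 [220.75701466 189.64740249]
-2.0 [221.46841857 188.49957999]
```

```bash
cat > rim.py <<'E'
from h import *
import sys
s=read_camera("scene");g=cv2.cvtColor(s["pixels"],cv2.COLOR_RGB2GRAY).astype(np.float32)
def prof(off):
    best=None
    for r,z in((40,130),(41.5,130),(43,129),(44.5,126)):
        th=np.arange(-1.0,1.0,.02)
        P=np.c_[DIAL[0]+r*np.cos(th+YAW),DIAL[1]+r*np.sin(th+YAW),np.full(th.size,z)]
        q=(proj(s,P)+off).astype(np.float32)
        v=cv2.remap(g,q[:,0].reshape(-1,1),q[:,1].reshape(-1,1),cv2.INTER_CUBIC).ravel()
        yield r,th,v
acc=0
for r,th,v in prof(np.array([0,.9])):
    v=v-cv2.GaussianBlur(v.reshape(-1,1),(1,51),12).ravel() if 0 else v-np.median(v)
    pk=[(round(float(th[i]),2),int(v[i])) for i in range(1,len(v)-1) if v[i]>v[i-1] and v[i]>=v[i+1] and v[i]>12]
    print(r,pk)
print(observe()["time"])
E
python3 rim.py
```

```text
40 [(-0.24, 48), (0.54, 33), (0.72, 14), (0.86, 14)]
41.5 [(-0.42, 14), (-0.24, 53), (0.38, 15), (0.54, 29), (0.72, 20), (0.86, 19)]
43 [(-0.4, 24), (-0.22, 44), (0.38, 13), (0.54, 32), (0.72, 26), (0.86, 16)]
44.5 [(-0.24, 23), (0.56, 22), (0.72, 20)]
16.05
```

{"api": "jog_arm", "payload": {"motion": [[-0.03,0,-0.14,0],[-0.03,0,-0.13,0],[0,0,0,0],[0,0,0,0]]}}

```text
time: 16.45
position: [614.7, -139.7, 160.4]
tcp_rot: [-0.557, 0.557, -0.435, 0.435]
force: [2.8, -2.0, 5.9]
width: 11.5
```

```bash
python3 st.py; python3 rim.py
```

```text
16.45 p [ 614.71 -139.69  160.4 ] r 33.93 ang -1.860 mod -8.143 F [ 2.8 -2.   5.9] rad 1.9 tan 2.9 w 11.5 yaw 0.2449
40 [(-0.3, 47), (0.48, 43)]
41.5 [(-0.48, 12), (-0.3, 43), (-0.02, 14), (0.48, 44), (0.8, 13)]
43 [(-0.46, 21), (-0.3, 24), (0.0, 18), (0.48, 36), (0.8, 26)]
44.5 [(-0.8, 12), (-0.02, 20), (0.48, 16), (0.66, 14)]
16.5
```

```bash
python3 rows.py -8.143 -6.143 20;  python3 rows.py -6.143 -4.143 20;  python3 rows.py -4.143 -2.143 20;  python3 rows.py -2.143 -0.593 16
```

```text
[[0.08, 0, 0.33, 0], [0.05, 0, 0.34, 0], [0.01, 0, 0.34, 0], [-0.02, 0, 0.34, 0], [-0.06, 0, 0.33, 0], [-0.08, 0, 0.33, 0], [-0.12, 0, 0.32, 0], [-0.15, 0, 0.3, 0], [-0.19, 0, 0.29, 0], [-0.2, 0, 0.27, 0], [-0.24, 0, 0.24, 0], [-0.26, 0, 0.23, 0], [-0.27, 0, 0.19, 0], [-0.3, 0, 0.17, 0], [-0.31, 0, 0.13, 0], [-0.33, 0, 0.11, 0], [-0.33, 0, 0.07, 0], [-0.34, 0, 0.03, 0], [-0.34, 0, 0.01, 0], [-0.34, 0, -0.03, 0]]
[[-0.33, 0, -0.07, 0], [-0.32, 0, -0.09, 0], [-0.32, 0, -0.13, 0], [-0.3, 0, -0.16, 0], [-0.28, 0, -0.19, 0], [-0.26, 0, -0.22, 0], [-0.24, 0, -0.24, 0], [-0.22, 0, -0.27, 0], [-0.18, 0, -0.28, 0], [-0.16, 0, -0.3, 0], [-0.13, 0, -0.32, 0], [-0.09, 0, -0.32, 0], [-0.06, 0, -0.34, 0], [-0.03, 0, -0.34, 0], [0.01, 0, -0.34, 0], [0.04, 0, -0.33, 0], [0.07, 0, -0.33, 0], [0.11, 0, -0.33, 0], [0.14, 0, -0.31, 0], [0.17, 0, -0.29, 0]]
[[0.19, 0, -0.28, 0], [0.23, 0, -0.26, 0], [0.25, 0, -0.23, 0], [0.27, 0, -0.2, 0], [0.29, 0, -0.18, 0], [0.3, 0, -0.15, 0], [0.32, 0, -0.12, 0], [0.33, 0, -0.08, 0], [0.34, 0, -0.05, 0], [0.34, 0, -0.02, 0], [0.33, 0, 0.02, 0], [0.34, 0, 0.05, 0], [0.33, 0, 0.08, 0], [0.32, 0, 0.12, 0], [0.31, 0, 0.14, 0], [0.29, 0, 0.18, 0], [0.27, 0, 0.21, 0], [0.25, 0, 0.23, 0], [0.22, 0, 0.25, 0], [0.2, 0, 0.28, 0]]
[[0.16, 0, 0.28, 0], [0.14, 0, 0.3, 0], [0.11, 0, 0.32, 0], [0.07, 0, 0.32, 0], [0.05, 0, 0.32, 0], [0.01, 0, 0.33, 0], [-0.02, 0, 0.33, 0], [-0.05, 0, 0.32, 0], [-0.08, 0, 0.32, 0], [-0.11, 0, 0.31, 0], [-0.15, 0, 0.3, 0], [-0.17, 0, 0.28, 0], [-0.19, 0, 0.27, 0], [-0.22, 0, 0.24, 0], [-0.25, 0, 0.22, 0], [-0.26, 0, 0.2, 0]]
```

{"api": "jog_arm", "payload": {"motion": [[0.08,0,0.33,0],[0.05,0,0.34,0],[0.01,0,0.34,0],[-0.02,0,0.34,0],[-0.06,0,0.33,0],[-0.08,0,0.33,0],[-0.12,0,0.32,0],[-0.15,0,0.3,0],[-0.19,0,0.29,0],[-0.2,0,0.27,0],[-0.24,0,0.24,0],[-0.26,0,0.23,0],[-0.27,0,0.19,0],[-0.3,0,0.17,0],[-0.31,0,0.13,0],[-0.33,0,0.11,0],[-0.33,0,0.07,0],[-0.34,0,0.03,0],[-0.34,0,0.01,0],[-0.34,0,-0.03,0]]}}

```text
time: 18.5
position: [648.0, -92.6, 160.5]
tcp_rot: [0.557, -0.557, 0.435, -0.435]
force: [3.0, -0.4, 5.3]
width: 11.1
```

```bash
python3 st.py
```

```text
18.50 p [647.96 -92.61 160.45] r 34.39 ang 0.149 mod -6.135 F [ 3.  -0.4  5.3] rad 2.6 tan -1.5 w 11.1 yaw 0.2450
```

{"api": "jog_arm", "payload": {"motion": [[-0.33,0,-0.07,0],[-0.32,0,-0.09,0],[-0.32,0,-0.13,0],[-0.3,0,-0.16,0],[-0.28,0,-0.19,0],[-0.26,0,-0.22,0],[-0.24,0,-0.24,0],[-0.22,0,-0.27,0],[-0.18,0,-0.28,0],[-0.16,0,-0.3,0],[-0.13,0,-0.32,0],[-0.09,0,-0.32,0],[-0.06,0,-0.34,0],[-0.03,0,-0.34,0],[0.01,0,-0.34,0],[0.04,0,-0.33,0],[0.07,0,-0.33,0],[0.11,0,-0.33,0],[0.14,0,-0.31,0],[0.17,0,-0.29,0]]}}

```text
time: 20.5
position: [591.6, -82.5, 160.4]
tcp_rot: [0.557, -0.557, 0.435, -0.435]
force: [5.5, -1.7, 5.2]
width: 11.0
```

```bash
python3 st.py
```

```text
20.50 p [591.64 -82.47 160.43] r 33.87 ang 2.137 mod -4.146 F [ 5.5 -1.7  5.2] rad -5.2 tan -2.5 w 11.0 yaw 0.2449
```

{"api": "jog_arm", "payload": {"motion": [[0.19,0,-0.28,0],[0.23,0,-0.26,0],[0.25,0,-0.23,0],[0.27,0,-0.2,0],[0.29,0,-0.18,0],[0.3,0,-0.15,0],[0.32,0,-0.12,0],[0.33,0,-0.08,0],[0.34,0,-0.05,0],[0.34,0,-0.02,0],[0.33,0,0.02,0],[0.34,0,0.05,0],[0.33,0,0.08,0],[0.32,0,0.12,0],[0.31,0,0.14,0],[0.29,0,0.18,0],[0.27,0,0.21,0],[0.25,0,0.23,0],[0.22,0,0.25,0],[0.2,0,0.28,0]]}}

```text
time: 22.5
position: [604.9, -137.7, 160.4]
tcp_rot: [-0.557, 0.558, -0.436, 0.435]
force: [-3.0, 1.0, 7.9]
width: 11.2
```

```bash
python3 st.py
```

```text
22.50 p [ 604.91 -137.71  160.37] r 33.85 ang -2.156 mod -8.439 F [-3.   1.   7.9] rad 0.1 tan -3.2 w 11.2 yaw 0.2450
```

{"api": "jog_arm", "payload": {"motion": [[0.16,0,0.28,0],[0.14,0,0.3,0],[0.11,0,0.32,0],[0.07,0,0.32,0],[0.05,0,0.32,0],[0.01,0,0.33,0],[-0.02,0,0.33,0],[-0.05,0,0.32,0],[-0.08,0,0.32,0],[-0.11,0,0.31,0],[-0.15,0,0.3,0],[-0.17,0,0.28,0],[-0.19,0,0.27,0],[-0.22,0,0.24,0],[-0.25,0,0.22,0],[-0.26,0,0.2,0],[0,0,0,0],[0,0,0,0]]}}

```text
time: 24.3
position: [648.5, -117.4, 160.4]
tcp_rot: [0.557, -0.557, 0.435, -0.435]
force: [5.8, -2.5, 5.0]
width: 10.9
```

```bash
python3 st.py;python3 rim.py
```

```text
24.30 p [ 648.46 -117.36  160.42] r 34.27 ang -0.589 mod -6.872 F [ 5.8 -2.5  5. ] rad 6.3 tan -0.3 w 10.9 yaw 0.2450
40 [(-0.54, 96), (0.16, 35)]
41.5 [(-0.58, 86), (0.18, 41), (0.96, 46)]
43 [(-0.58, 51), (-0.28, 15), (0.18, 41), (0.48, 21), (0.96, 45)]
44.5 [(-0.46, 15), (-0.28, 17), (0.02, 15), (0.18, 18)]
24.35
```

{"api": "jog_arm", "payload": {"motion": [[-0.19,0,0.12,0],[-0.19,0,0.1,0],[0,0,0,0],[0,0,0,0]]}}

```text
time: 24.75
position: [649.7, -113.2, 160.5]
tcp_rot: [0.557, -0.557, 0.435, -0.436]
force: [4.4, -2.5, 5.4]
width: 11.1
```

```bash
python3 st.py;python3 rim.py; python3 rows.py -0.46 -1.46 20;python3 rows.py -1.46 -2.26 20;python3 rows.py -2.26 -3.06 20;python3 rows.py -3.06 -3.86 20
```

```text
24.75 p [ 649.69 -113.17  160.46] r 34.29 ang -0.462 mod -6.745 F [ 4.4 -2.5  5.4] rad 4.8 tan -1.5 w 11.1 yaw 0.2449
40 [(-0.62, 40), (-0.4, 91), (0.32, 32)]
41.5 [(-0.46, 81), (0.32, 34), (0.78, 17)]
43 [(-0.44, 46), (-0.38, 38), (0.0, 19), (0.16, 14), (0.32, 45), (0.48, 13), (0.62, 22), (0.78, 22)]
44.5 [(-0.34, 20), (0.0, 32), (0.3, 35), (0.48, 22), (0.64, 14), (0.8, 18)]
24.8
[[0.15, 0, -0.08, 0], [0.15, 0, -0.09, 0], [0.14, 0, -0.09, 0], [0.13, 0, -0.1, 0], [0.14, 0, -0.11, 0], [0.12, 0, -0.12, 0], [0.12, 0, -0.12, 0], [0.12, 0, -0.12, 0], [0.1, 0, -0.13, 0], [0.11, 0, -0.14, 0], [0.09, 0, -0.14, 0], [0.09, 0, -0.15, 0], [0.08, 0, -0.15, 0], [0.07, 0, -0.15, 0], [0.06, 0, -0.16, 0], [0.06, 0, -0.16, 0], [0.05, 0, -0.16, 0], [0.03, 0, -0.17, 0], [0.04, 0, -0.17, 0], [0.02, 0, -0.16, 0]]
[[0.01, 0, -0.14, 0], [0.01, 0, -0.14, 0], [0.0, 0, -0.13, 0], [0.0, 0, -0.14, 0], [-0.01, 0, -0.13, 0], [-0.02, 0, -0.14, 0], [-0.02, 0, -0.13, 0], [-0.02, 0, -0.14, 0], [-0.04, 0, -0.13, 0], [-0.03, 0, -0.13, 0], [-0.04, 0, -0.13, 0], [-0.05, 0, -0.13, 0], [-0.05, 0, -0.12, 0], [-0.06, 0, -0.13
[... 293 characters left out ...]
11, 0, -0.08, 0], [-0.12, 0, -0.07, 0], [-0.12, 0, -0.06, 0], [-0.12, 0, -0.06, 0], [-0.12, 0, -0.06, 0], [-0.13, 0, -0.05, 0], [-0.13, 0, -0.05, 0], [-0.13, 0, -0.04, 0], [-0.13, 0, -0.03, 0], [-0.13, 0, -0.03, 0], [-0.13, 0, -0.03, 0], [-0.14, 0, -0.01, 0], [-0.13, 0, -0.02, 0]]
[[-0.14, 0, -0.01, 0], [-0.13, 0, 0.0, 0], [-0.14, 0, 0.0, 0], [-0.14, 0, 0.01, 0], [-0.13, 0, 0.01, 0], [-0.14, 0, 0.02, 0], [-0.13, 0, 0.03, 0], [-0.13, 0, 0.03, 0], [-0.13, 0, 0.03, 0], [-0.13, 0, 0.04, 0], [-0.13, 0, 0.05, 0], [-0.13, 0, 0.05, 0], [-0.12, 0, 0.05, 0], [-0.13, 0, 0.06, 0], [-0.11, 0, 0.07, 0], [-0.12, 0, 0.07, 0], [-0.12, 0, 0.07, 0], [-0.11, 0, 0.08, 0], [-0.1, 0, 0.08, 0], [-0.11, 0, 0.09, 0]]
```

{"api": "jog_arm", "payload": {"motion": [[0.15,0,-0.08,0],[0.15,0,-0.09,0],[0.14,0,-0.09,0],[0.13,0,-0.1,0],[0.14,0,-0.11,0],[0.12,0,-0.12,0],[0.12,0,-0.12,0],[0.12,0,-0.12,0],[0.1,0,-0.13,0],[0.11,0,-0.14,0],[0.09,0,-0.14,0],[0.09,0,-0.15,0],[0.08,0,-0.15,0],[0.07,0,-0.15,0],[0.06,0,-0.16,0],[0.06,0,-0.16,0],[0.05,0,-0.16,0],[0.03,0,-0.17,0],[0.04,0,-0.17,0],[0.02,0,-0.16,0]]}}

```text
time: 26.8
position: [628.2, -137.7, 160.5]
tcp_rot: [0.557, -0.557, 0.435, -0.435]
force: [4.3, -0.9, 5.4]
width: 11.6
```

```bash
python3 st.py
```

```text
26.80 p [ 628.15 -137.71  160.45] r 34.07 ang -1.457 mod -7.741 F [ 4.3 -0.9  5.4] rad 2.4 tan 3.7 w 11.6 yaw 0.2450
```

{"api": "jog_arm", "payload": {"motion": [[0.01,0,-0.14,0],[0.01,0,-0.14,0],[0,0,-0.13,0],[0,0,-0.14,0]]}}

```text
time: 27.2
position: [622.8, -139.2, 160.4]
tcp_rot: [0.557, -0.557, 0.435, -0.435]
force: [3.4, -1.7, 6.5]
width: 11.1
```

```bash
python3 st.py; python3 rim.py
```

```text
27.20 p [ 622.77 -139.24  160.4 ] r 34.08 ang -1.622 mod -7.905 F [ 3.4 -1.7  6.5] rad 2.3 tan 3.0 w 11.1 yaw 0.2449
40 [(-0.84, 28), (-0.08, 39), (0.72, 33)]
41.5 [(-0.84, 33), (-0.06, 44), (0.38, 13), (0.7, 39), (0.9, 15)]
43 [(-0.84, 27), (-0.06, 47), (0.7, 37), (0.88, 24)]
44.5 [(-0.86, 21), (-0.4, 14), (-0.06, 36), (0.72, 26)]
27.25
```

{"api": "jog_arm", "payload": {"motion": [[-0.01,0,-0.13,0]]}}

```text
time: 27.35
position: [621.5, -139.4, 160.4]
tcp_rot: [0.557, -0.557, 0.435, -0.435]
force: [3.3, -0.8, 5.8]
width: 10.7
```

{"api": "jog_arm", "payload": {"motion": [[-0.02,0,-0.13,0]]}}

```text
time: 27.45
position: [620.2, -139.5, 160.4]
tcp_rot: [0.557, -0.557, 0.435, -0.435]
force: [3.6, -2.0, 5.1]
width: 11.0
```

{"api": "jog_arm", "payload": {"motion": [[-0.02,0,-0.13,0]]}}

```text
time: 27.55
position: [618.9, -139.7, 160.4]
tcp_rot: [0.557, -0.557, 0.435, -0.435]
force: [2.2, -0.6, 6.7]
width: 11.5
```

{"api": "jog_arm", "payload": {"motion": [[-0.02,0,-0.13,0]]}}

```text
time: 27.65
position: [617.5, -139.8, 160.4]
tcp_rot: [0.557, -0.557, 0.435, -0.435]
force: [3.2, -1.0, 6.0]
width: 11.3
```

{"api": "jog_arm", "payload": {"motion": [[-0.03,0,-0.13,0]]}}

```text
time: 27.75
position: [616.2, -139.8, 160.4]
tcp_rot: [0.557, -0.557, 0.435, -0.435]
force: [2.9, -1.7, 6.4]
width: 11.4
```

{"api": "jog_arm", "payload": {"motion": [[-0.04,0,-0.13,0]]}}

```text
time: 27.85
position: [614.8, -139.7, 160.4]
tcp_rot: [-0.557, 0.557, -0.435, 0.435]
force: [2.0, -0.5, 5.6]
width: 11.2
```

{"api": "jog_arm", "payload": {"motion": [[-0.04,0,-0.13,0]]}}

```text
time: 27.95
position: [613.5, -139.6, 160.4]
tcp_rot: [-0.557, 0.557, -0.435, 0.435]
force: [2.1, -1.3, 6.7]
width: 11.0
```

{"api": "jog_arm", "payload": {"motion": [[-0.04,0,-0.13,0]]}}

```text
time: 28.05
position: [612.1, -139.5, 160.4]
tcp_rot: [0.557, -0.557, 0.435, -0.435]
force: [3.1, -1.1, 5.5]
width: 10.8
```

{"api": "jog_arm", "payload": {"motion": [[-0.05,0,-0.13,0]]}}

```text
time: 28.15
position: [610.8, -139.4, 160.4]
tcp_rot: [0.557, -0.557, 0.435, -0.435]
force: [5.8, -1.7, 5.5]
width: 11.5
```

{"api": "jog_arm", "payload": {"motion": [[-0.03,0,-0.08,0]]}}

```text
time: 28.25
position: [609.8, -139.2, 160.4]
tcp_rot: [0.557, -0.557, 0.435, -0.435]
force: [2.1, -0.3, 6.8]
width: 10.6
```

{"api": "jog_arm", "payload": {"motion": [[-0.05,0,-0.12,0]]}}

```text
time: 28.35
position: [608.6, -138.9, 160.4]
tcp_rot: [0.557, -0.557, 0.435, -0.435]
force: [3.3, -1.0, 5.7]
width: 11.1
```

{"api": "jog_arm", "payload": {"motion": [[-0.06,0,-0.12,0]]}}

```text
time: 28.45
position: [607.3, -138.6, 160.4]
tcp_rot: [0.558, -0.557, 0.435, -0.435]
force: [2.8, 0.6, 6.1]
width: 11.3
```

{"api": "jog_arm", "payload": {"motion": [[-0.06,0,-0.12,0]]}}

```text
time: 28.55
position: [606.0, -138.2, 160.4]
tcp_rot: [0.558, -0.557, 0.435, -0.435]
force: [2.6, 1.2, 5.6]
width: 11.1
```

{"api": "jog_arm", "payload": {"motion": [[-0.07,0,-0.12,0]]}}

```text
time: 28.65
position: [604.6, -137.8, 160.4]
tcp_rot: [0.558, -0.557, 0.435, -0.435]
force: [2.4, 1.4, 6.3]
width: 11.4
```

{"api": "jog_arm", "payload": {"motion": [[-0.07,0,-0.12,0]]}}

```text
time: 28.75
position: [603.4, -137.3, 160.4]
tcp_rot: [0.558, -0.557, 0.435, -0.435]
force: [3.5, 2.3, 6.2]
width: 11.1
```

{"api": "jog_arm", "payload": {"motion": [[-0.08,0,-0.11,0]]}}

```text
time: 28.85
position: [602.0, -136.7, 160.4]
tcp_rot: [0.558, -0.557, 0.435, -0.435]
force: [2.5, 2.2, 6.9]
width: 11.5
```

{"api": "jog_arm", "payload": {"motion": [[-0.09,0,-0.11,0]]}}

```text
time: 28.95
position: [600.7, -136.1, 160.4]
tcp_rot: [0.558, -0.557, 0.435, -0.435]
force: [2.2, 3.2, 6.2]
width: 11.1
```

{"api": "jog_arm", "payload": {"motion": [[-0.09,0,-0.1,0]]}}

```text
time: 29.05
position: [599.6, -135.5, 160.4]
tcp_rot: [0.558, -0.557, 0.435, -0.435]
force: [2.1, 3.6, 6.4]
width: 11.1
```

{"api": "jog_arm", "payload": {"motion": [[-0.09,0,-0.1,0]]}}

```text
time: 29.15
position: [598.4, -134.8, 160.4]
tcp_rot: [0.558, -0.557, 0.435, -0.435]
force: [3.3, 2.9, 6.1]
width: 10.9
```

```bash
python3 st.py
```

```text
29.15 p [ 598.43 -134.79  160.38] r 34.00 ang -2.366 mod -8.649 F [3.3 2.9 6.1] rad -4.2 tan 1.3 w 10.9 yaw 0.2453
```

{"api": "jog_arm", "payload": {"motion": [[-0.09,0,-0.09,0]]}}

```text
time: 29.25
position: [597.4, -134.1, 160.4]
tcp_rot: [0.558, -0.557, 0.435, -0.435]
force: [3.8, 3.2, 5.3]
width: 11.3
```

{"api": "jog_arm", "payload": {"motion": [[-0.1,0,-0.09,0]]}}

```text
time: 29.35
position: [596.4, -133.5, 160.4]
tcp_rot: [0.558, -0.557, 0.435, -0.435]
force: [6.0, 0.8, 4.7]
width: 11.6
```

{"api": "jog_arm", "payload": {"motion": [[-0.06,0,-0.05,0]]}}

```text
time: 29.45
position: [596.0, -133.2, 160.4]
tcp_rot: [0.558, -0.557, 0.435, -0.435]
force: [8.0, -0.3, 3.9]
width: 11.4
```

{"api": "jog_arm", "payload": {"motion": [[-0.06,0,-0.05,0]]}}

```text
time: 29.55
position: [595.6, -132.9, 160.5]
tcp_rot: [0.558, -0.557, 0.435, -0.436]
force: [10.3, -2.2, 3.7]
width: 11.3
```

```bash
python3 st.py;python3 rim.py
```

```text
29.55 p [ 595.56 -132.89  160.47] r 34.06 ang -2.467 mod -8.750 F [10.3 -2.2  3.7] rad -4.4 tan 9.5 w 11.3 yaw 0.2451
40 [(-0.9, 24), (-0.12, 50), (0.66, 56)]
41.5 [(-0.88, 20), (-0.78, 13), (-0.12, 51), (0.38, 12), (0.66, 48), (0.84, 13)]
43 [(-0.88, 13), (-0.12, 38), (0.2, 13), (0.66, 37), (0.82, 22)]
44.5 [(-0.92, 12), (0.04, 17), (0.68, 22)]
29.6
```

{"api": "jog_arm", "payload": {"motion": [[-0.06,0,-0.05,0],[0,0,0,0]]}}

```text
time: 29.8
position: [595.1, -132.6, 160.4]
tcp_rot: [0.558, -0.557, 0.434, -0.436]
force: [11.9, -1.4, 1.9]
width: 11.3
```

```bash
python3 st.py;python3 rim.py
```

```text
29.80 p [ 595.12 -132.61  160.43] r 34.11 ang -2.482 mod -8.765 F [11.9 -1.4  1.9] rad -6.3 tan 10.2 w 11.3 yaw 0.2450
40 [(-0.9, 30), (-0.12, 49), (0.66, 47)]
41.5 [(-0.9, 26), (-0.12, 53), (0.04, 16), (0.66, 50)]
43 [(-0.9, 15), (-0.28, 14), (-0.12, 51), (0.04, 18), (0.2, 14), (0.66, 53)]
44.5 [(-0.8, 13), (-0.12, 30), (0.04, 20), (0.66, 37)]
29.85
```

{"api": "jog_arm", "payload": {"motion": [[0.08,0,0.06,0],[0.08,0,0.06,0],[0,0,0,0]]}}

```text
time: 30.15
position: [596.3, -133.5, 160.4]
tcp_rot: [0.558, -0.557, 0.435, -0.435]
force: [6.6, 1.5, 5.4]
width: 11.4
```

{"api": "jog_arm", "payload": {"motion": [[0,0,0,0],[0,0,0,0],[0,0,0,0],[0,0,0,0],[0,0,0,0],[0,0,0,0],[0,0,0,0]], "jaw": 120}}

```text
time: 30.85
position: [595.8, -133.8, 160.2]
tcp_rot: [-0.557, 0.557, -0.435, 0.435]
force: [-0.4, -0.4, 0.5]
width: 45.2
```

```bash
python3 st.py
```

```text
30.85 p [ 595.81 -133.77  160.18] r 34.61 ang -2.446 mod -8.729 F [-0.4 -0.4  0.5] rad 0.6 tan -0.1 w 45.2 yaw 0.2450
```

{"api": "jog_arm", "payload": {"motion": [[0,-1,0,0],[0,-1.5,0,0],[0,-2,0,0],[0,-1.5,0,0],[0,0,0,0]], "jaw": 165}}

```text
time: 31.35
position: [596.6, -134.0, 223.6]
tcp_rot: [0.558, -0.557, 0.434, -0.437]
force: [0.2, -0.3, -0.2]
width: 29.9
```

```bash
python3 - <<'E'
from h import *
t=read_camera("top")
print(bp(t,(279.7,337.1),89))
s=read_camera("scene");save(s,"s5");print([ (q["p"],q["at"],bp(s,q["at"],86)) for q in landmark_of(s,"handle")[:2]])
print(proj(s,[484.2,-138.8,91])+[0,.9])
a=s["pixels"][140:230,190:300]
cv2.imwrite("pics/e.png",cv2.resize(a,(770,600),interpolation=3)[:,:,::-1])
E
python3 go.py 484.2 -138.8 88
```

```text
[ 485.23175887 -138.33065752   89.        ]
[(0.56, [167.2, 237.6], array([ 492.33910914, -138.44038012,   86.        ]))]
[[238.26433915 164.53694181]]
31.5 [ 595.7 -133.8  219.6] [-0.2  0.6 -0.4] 29.97323310971633 yaw z 0.24499546621117296
shift cm [ -2.21  13.17 -10.93]
```

View pics/e.png

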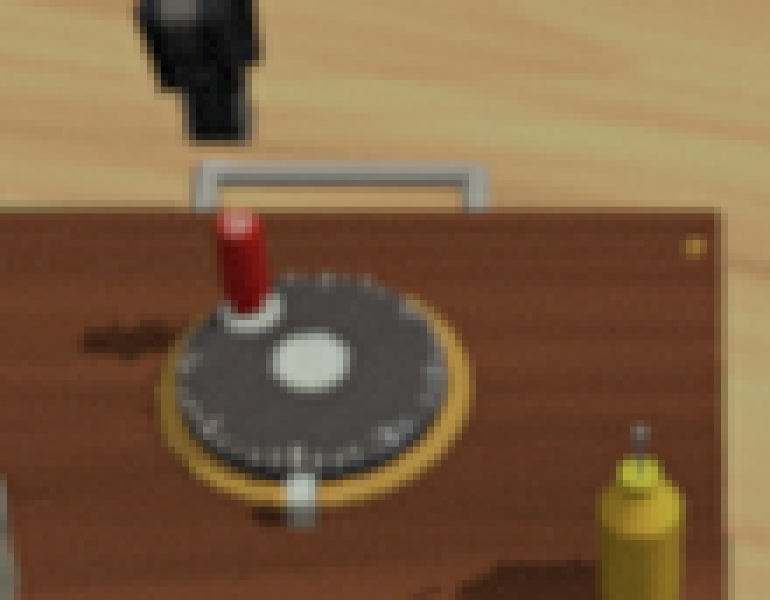

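{"api": "jog_arm", "payload": {"motion": [[-0.5,0,-2.5,0],[-0.5,0,-2.5,0],[-0.6,0,-2.9,0],[-0.6,0,-2.9,0],[0,3,0,0],[0,3,0,0],[0,2,0,0],[0,0,0,0],[0,0,0,0]]}}

```text
time: 32.4
position: [485.6, -138.6, 140.3]
tcp_rot: [-0.557, 0.557, -0.435, 0.435]
force: [0.1, -0.5, 0.1]
width: 29.9
```

```bash
python3 go.py 485 -138.6 88; python3 - <<'E'
from h import *
s=read_camera("scene")
a=s["pixels"][110:220,190:300]
cv2.imwrite("pics/f.png",cv2.resize(a,(600,600),interpolation=3)[:,:,::-1])
E
```

```text
32.4 [ 485.6 -138.6  140.3] [ 0.1 -0.5  0.1] 29.863771185780188 yaw z 0.24504833577115598
shift cm [-0.01  5.23 -0.06]
```

View pics/f.png

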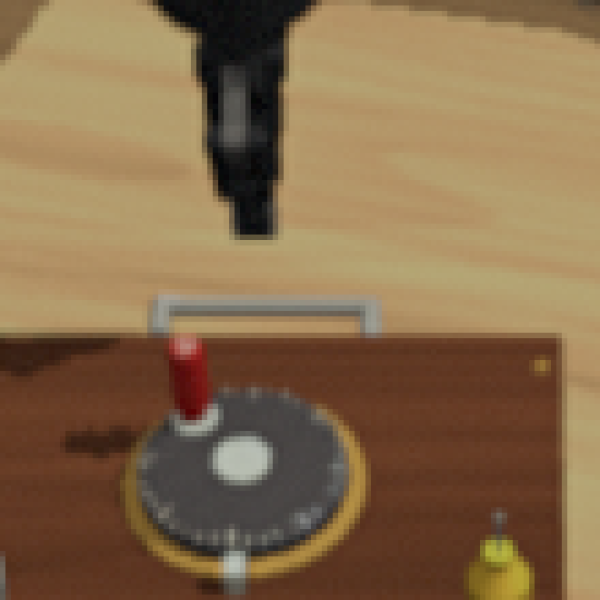

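{"api": "jog_arm", "payload": {"motion": [[0,1,0,0],[0,1,0,0],[0,0.8,0,0],[0,0.4,0,0],[0,0.4,0,0]]}}

```text
time: 32.95
position: [485.7, -138.6, 103.7]
tcp_rot: [-0.557, 0.557, -0.435, 0.435]
force: [0.7, 1.1, 0.3]
width: 30.0
```

{"api": "jog_arm", "payload": {"motion": [[0,0.4,0,0],[0,0.4,0,0],[0,0.4,0,0],[0,0.3,0,0],[0,0,0,0]]}}

```text
time: 33.45
position: [485.5, -138.6, 88.8]
tcp_rot: [-0.557, 0.557, -0.435, 0.435]
force: [-0.7, 0.7, -0.0]
width: 30.4
```

{"api": "jog_arm", "payload": {"motion": [[0,0,-0.4,0],[0,0,-0.3,0],[0,0,-0.1,0],[0,0,0,0]]}}

```text
time: 33.85
position: [477.8, -140.7, 89.4]
tcp_rot: [0.557, -0.557, 0.435, -0.435]
force: [-0.2, -0.6, 0.0]
width: 29.8
```

{"api": "jog_arm", "payload": {"motion": [[0,0,-0.12,0],[0,0,0,0]]}}

```text
time: 34.05
position: [476.7, -140.9, 89.2]
tcp_rot: [0.557, -0.557, 0.435, -0.435]
force: [1.0, -0.1, -0.2]
width: 30.1
```

{"api": "jog_arm", "payload": {"motion": [[0,0,-0.12,0],[0,0,0,0]]}}

```text
time: 34.25
position: [475.6, -141.2, 89.2]
tcp_rot: [-0.557, 0.557, -0.435, 0.435]
force: [-0.2, 0.9, 0.8]
width: 30.4
```

{"api": "jog_arm", "payload": {"motion": [[0,0,-0.12,0],[0,0,0,0]]}}

```text
time: 34.45
position: [474.4, -141.5, 89.2]
tcp_rot: [-0.557, 0.557, -0.435, 0.435]
force: [-0.1, 0.5, 0.1]
width: 30.3
```

{"api": "jog_arm", "payload": {"motion": [[0,0,-0.12,0],[0,0,0,0]]}}

```text
time: 34.65
position: [473.2, -141.8, 89.2]
tcp_rot: [0.557, -0.557, 0.435, -0.435]
force: [0.0, 0.2, -0.8]
width: 30.5
```

{"api": "jog_arm", "payload": {"motion": [[0,0,-0.15,0],[0,0,0,0]]}}

```text
time: 34.85
position: [471.7, -142.1, 89.2]
tcp_rot: [-0.557, 0.557, -0.435, 0.435]
force: [0.3, -0.3, 0.4]
width: 30.2
```

{"api": "jog_arm", "payload": {"motion": [[0,0,-0.15,0],[0,0,0,0]]}}

```text
time: 35.05
position: [470.3, -142.5, 89.2]
tcp_rot: [-0.557, 0.557, -0.435, 0.435]
force: [-0.1, -0.6, -0.4]
width: 30.1
```

```bash
python3 - <<'E'
from h import *
s=read_camera("scene");t=read_camera("top")
a=s["pixels"][120:200,190:300];b=t["pixels"][220:310,270:390]
cv2.imwrite("pics/g.png",np.vstack([cv2.resize(a,(500,300),interpolation=3),cv2.resize(b,(500,300),interpolation=3)])[:,:,::-1])
E
```

```text
(no output)
```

View pics/g.png

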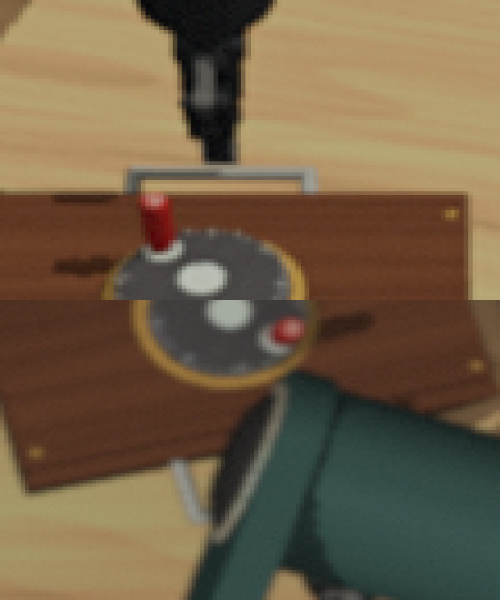

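```bash
python3 - <<'E'
from h import *
s=read_camera("scene")
a=s["pixels"][140:190,210:275]
cv2.imwrite("pics/g2.png",cv2.resize(a,(780,600),interpolation=cv2.INTER_NEAREST)[:,:,::-1])
o,p,R=pose()
ax=np.array([np.cos(YAW),np.sin(YAW),0])
f=lambda P:((proj(s,P)[0]+[0.5,.9+.5]-[210,140])*12).round()
for nm,P in dict(rear_tip=p+ax*20+[0,0,-19],front_tip=p-ax*20-[0,0,19],tipclosedhigh=p+ax*20-[0,0,10],bar=[484.2,-138.8,86],barL=[484.2-12,-138.8+48.5,86]).items(): print(nm,f(P))
for r in range(150,178,2): print(r,[int(x) for x in s["range_z"][r,226:250:2]])
print("bar range pred", (cv2.Rodrigues(np.array(s["rvec"]))[0]@np.array([484.2,-138.8,86])+np.array(s["tvec"]).ravel())[2])
E
```

```text
rear_tip [349. 386.]
front_tip [358. 256.]
tipclosedhigh [346. 358.]
bar [347. 317.]
barL [577. 317.]
150 [1436, 1439, 1169, 1168, 1168, 1172, 1166, 1176, 1278, 1445, 1438, 1433]
152 [1428, 1437, 1434, 1181, 1181, 1181, 1182, 1185, 1225, 1431, 1433, 1433]
154 [1426, 1432, 1429, 1191, 1208, 1207, 1205, 1196, 1426, 1430, 1432, 1425]
156 [1422, 1426, 1425, 1202, 1205, 1209, 1209, 1207, 1254, 1422, 1424, 1418]
158 [1418, 1418, 1418, 1422, 1247, 1241, 1241, 1238, 1252, 1420, 1421, 1409]
160 [1409, 1415, 1411, 1417, 1254, 1243, 1245, 1244, 1251, 1413, 1416, 1415]
162 [1412, 1406, 1412, 1405, 1260, 1244, 1249, 1249, 1260, 1404, 1414, 1409]
164 [1272, 1273, 1279, 1277, 1275, 1274, 1274, 1278, 1275, 1275, 1275, 1278]
166 [1274, 1273, 1275, 1275, 1271, 1270, 1268, 1274, 1273, 1275, 1271, 1274]
168 [1389, 1387, 1387, 1393, 1397, 1394, 1396, 1394, 1391, 1391, 1396, 1394]
170 [1391, 1384, 1390, 1391, 1389, 1389, 1389, 1389, 1387, 1388, 1386, 1389]
172 [1145, 1226, 1226, 1229, 1232, 1226, 1232, 1232, 1226, 1230, 1226, 1231]
174 [1141, 1216, 1222, 1224, 1223, 1224, 1226, 1224, 1220, 1222, 1226, 1222]
176 [1139, 1213, 1218, 1217, 1215, 1213, 1215, 1215, 1218, 1217, 1220, 1219]
bar range pred 1280.15534553347
```

View pics/g2.png

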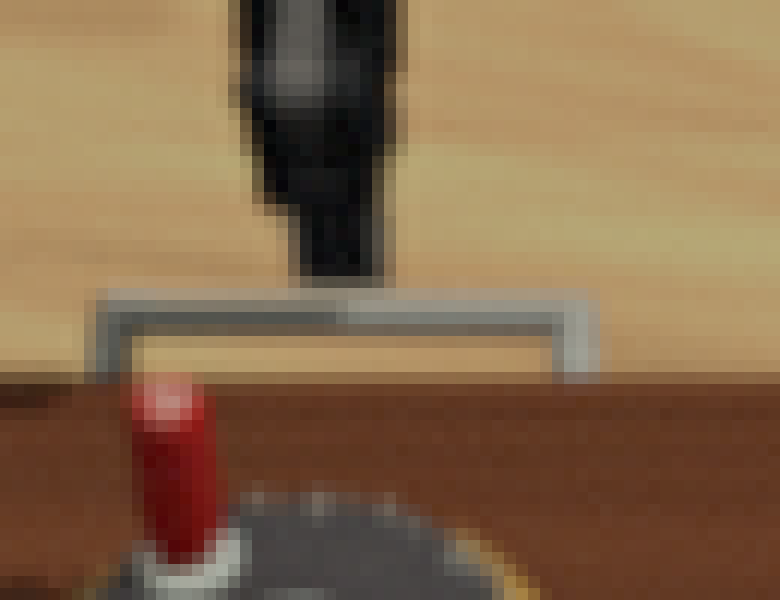

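```bash
python3 - <<'E'
from h import *
s=read_camera("scene")
for r in(154,158,160,161,162,163,165,166):
    print(r,s["range_z"][r,238],bp(s,(r-.9,238),None).round(1))
print(pose()[1])
E
```

```text
154 1202.681 [ 524.3 -121.8  170.8]
158 1239.7228 [ 496.4 -133.3  127.7]
160 1247.7681 [ 501.2 -132.   125.6]
161 1248.0969 [ 496.5 -134.   117. ]
162 1252.5684 [ 498.2 -133.6  115.2]
163 1253.6288 [ 497.1 -134.2  110.4]
165 1276.9814 [ 486.3 -138.9   91.3]
166 1269.5929 [ 486.8 -138.9   88.1]
[ 470.41375072 -142.46151974   89.22959898]
```

```bash
python3 - <<'E'
from h import *
s=read_camera("scene")
ax=np.array([np.cos(YAW),np.sin(YAW),0])
def row(p,dx,dz): return (proj(s,np.array(p)+ax*dx+[0,0,dz])[0]+[0,.9]).round(1)
for nm,p in(("f tip row~153",[485.6,-138.6,140.3]),("now 163.5",[470.4,-142.5,89.2]),("knob 190",[621.6,-72.3,160.4])):
    for dx in((15,22,29) if 'knob' not in nm else (8,15,22)): print(nm,dx,[(dz,row(p,dx,dz).tolist()) for dz in(-19,-10,0,10,20)])
E
```

```text
f tip row~153 15 [(-19, [237.1, 160.7]), (-10, [236.9, 158.2]), (0, [236.6, 155.3]), (10, [236.3, 152.4]), (20, [236.0, 149.5])]
f tip row~153 22 [(-19, [236.9, 162.7]), (-10, [236.7, 160.2]), (0, [236.4, 157.3]), (10, [236.2, 154.4]), (20, [235.9, 151.5])]
f tip row~153 29 [(-19, [236.8, 164.7]), (-10, [236.5, 162.2]), (0, [236.3, 159.3]), (10, [236.0, 156.4]), (20, [235.7, 153.5])]
now 163.5 15 [(-19, [238.7, 170.3]), (-10, [238.4, 167.9]), (0, [238.2, 165.2]), (10, [238.0, 162.5]), (20, [237.7, 159.7])]
now 163.5 22 [(-19, [238.5, 172.2]), (-10, [238.3, 169.9]), (0, [238.1, 167.2]), (10, [237.8, 164.4]), (20, [237.6, 161.7])]
now 163.5 29 [(-19, [238.4, 174.2]), (-10, [238.2, 171.8]), (0, [237.9, 169.1]), (10, [237.7, 166.4]), (20, [237.4, 163.6])]
knob 190 8 [(-19, [246.7, 197.9]), (-10, [246.5, 195.3]), (0, [246.3, 192.5]), (10, [246.1, 189.5]), (20, [245.9, 186.6])]
knob 190 15 [(-19, [246.6, 200.2]), (-10, [246.4, 197.6]), (0, [246.2, 194.8]), (10, [246.0, 191.9]), (20, [245.7, 188.9])]
knob 190 22 [(-19, [246.5, 202.5]), (-10, [246.3, 200.0]), (0, [246.1, 197.1]), (10, [245.8, 194.2]), (20, [245.6, 191.3])]
```

{"api": "jog_arm", "payload": {"motion": [[0,-0.5,0.5,0],[0,0,0.6,0],[0,0,0.5,0],[0,0,0,0],[0,0,0,0]]}}

```text
time: 35.8
position: [486.0, -138.5, 94.0]
tcp_rot: [-0.557, 0.557, -0.435, 0.435]
force: [-0.0, -0.3, 0.4]
width: 30.1
```

{"api": "jog_arm", "payload": {"motion": [[0,0.4,0,0],[0,0.4,0,0],[0,0.3,0,0],[0,0,0,0]]}}

```text
time: 36.2
position: [485.6, -138.5, 82.5]
tcp_rot: [-0.557, 0.557, -0.435, 0.435]
force: [-0.5, 0.4, -0.6]
width: 30.2
```

```bash
cat > v.py <<'E'
from h import *
import sys
s=read_camera("scene")
a=s["pixels"][140:190,210:275]
cv2.imwrite("pics/%s.png"%sys.argv[1],cv2.resize(a,(780,600),interpolation=cv2.INTER_NEAREST)[:,:,::-1])
o,p,R=pose();print(p,o["force"],o["width"])
E
python3 v.py i1
```

```text
[ 485.73056382 -138.57731684   82.89169287] [-1.18968935  0.19711201  0.72556877] 30.251023694132225
```

View pics/i1.png

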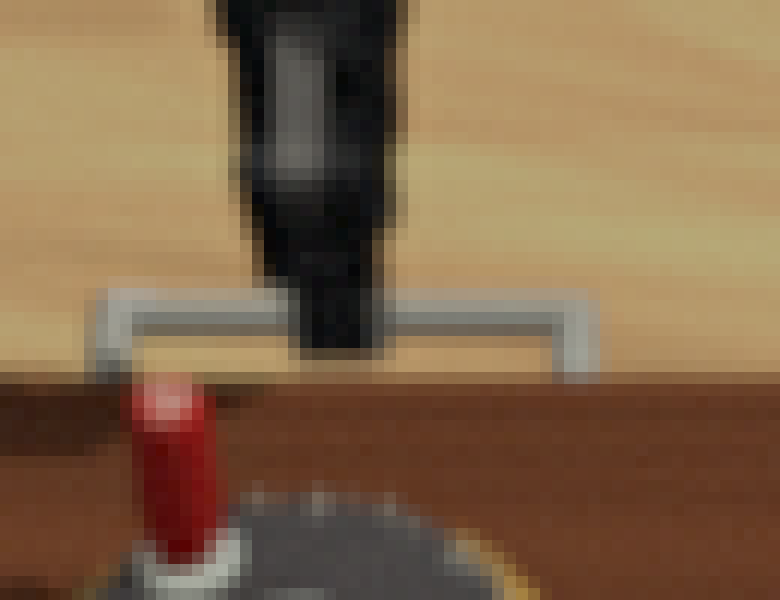

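{"api": "jog_arm", "payload": {"motion": [[0,0.3,0,0],[0,0.3,0,0],[0,0.3,0,0],[0,0,0,0]]}}

```text
time: 36.65
position: [485.7, -138.5, 73.7]
tcp_rot: [-0.557, 0.557, -0.435, 0.435]
force: [0.5, -0.4, 0.1]
width: 30.2
```

{"api": "jog_arm", "payload": {"motion": [[0,0.3,0,0],[0,0.3,0,0],[0,0.3,0,0],[0,0,0,0]]}}

```text
time: 37.05
position: [485.7, -138.5, 64.7]
tcp_rot: [-0.557, 0.557, -0.435, 0.435]
force: [0.1, 0.1, -0.4]
width: 30.5
```

```bash
python3 v.py i2
```

```text
[ 485.8027534  -138.54969369   64.94348264] [-1.01993626 -0.28827359 -0.02993753] 30.124323118142737
```

View pics/i2.png

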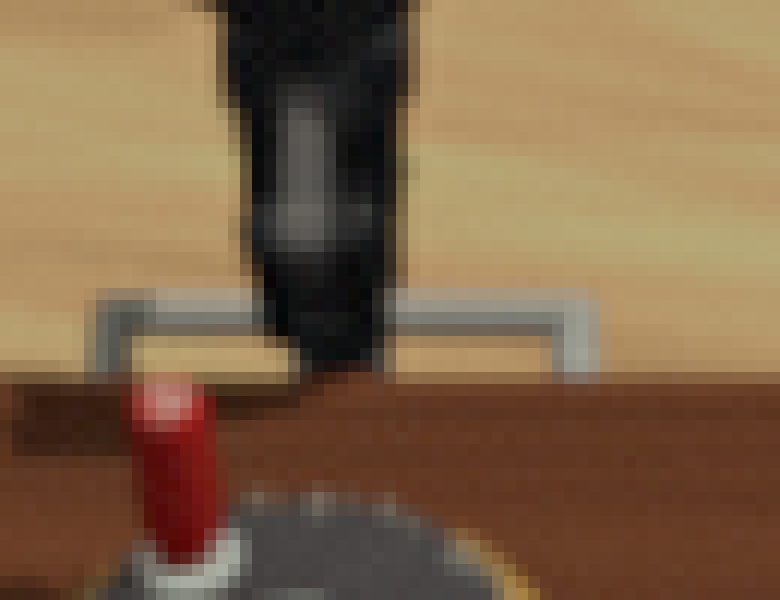

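{"api": "jog_arm", "payload": {"motion": [[0,0.3,0,0],[0,0.3,0,0],[0,0.3,0,0],[0,0,0,0]]}}

```text
time: 37.5
position: [486.3, -138.6, 56.8]
tcp_rot: [0.558, -0.557, 0.435, -0.435]
force: [-3.8, 1.2, 8.0]
width: 30.5
```

{"api": "jog_arm", "payload": {"motion": [[0,0,-0.3,0],[0,0,-0.2,0],[0,0,0,0]]}}

```text
time: 37.8
position: [480.7, -139.8, 56.0]
tcp_rot: [-0.557, 0.557, -0.435, 0.435]
force: [-0.1, -0.1, 0.2]
width: 30.1
```

{"api": "jog_arm", "payload": {"motion": [[0,0,-0.15,0],[0,0,0,0]]}}

```text
time: 38.0
position: [479.5, -140.2, 56.1]
tcp_rot: [-0.557, 0.557, -0.435, 0.435]
force: [0.0, -0.3, 0.0]
width: 29.9
```

{"api": "jog_arm", "payload": {"motion": [[0,0,-0.15,0],[0,0,0,0]]}}

```text
time: 38.2
position: [478.0, -140.6, 56.2]
tcp_rot: [-0.557, 0.557, -0.435, 0.435]
force: [-0.4, -0.1, -0.4]
width: 29.9
```

{"api": "jog_arm", "payload": {"motion": [[0,0,-0.15,0],[0,0,0,0]]}}

```text
time: 38.4
position: [476.6, -140.9, 56.2]
tcp_rot: [-0.557, 0.557, -0.435, 0.435]
force: [0.1, -0.3, -0.7]
width: 30.3
```

{"api": "jog_arm", "payload": {"motion": [[0,0,-0.15,0],[0,0,0,0]]}}

```text
time: 38.6
position: [475.2, -141.3, 56.2]
tcp_rot: [0.557, -0.557, 0.435, -0.435]
force: [0.1, -0.1, 0.2]
width: 30.3
```

{"api": "jog_arm", "payload": {"motion": [[0,0,-0.15,0],[0,0,0,0]]}}

```text
time: 38.8
position: [473.7, -141.7, 56.2]
tcp_rot: [0.557, -0.557, 0.435, -0.435]
force: [0.8, -0.1, 0.9]
width: 30.1
```

{"api": "jog_arm", "payload": {"motion": [[0,0,-0.12,0],[0,0,0,0]]}}

```text
time: 39.0
position: [472.6, -142.0, 56.2]
tcp_rot: [0.557, -0.557, 0.435, -0.435]
force: [0.5, -0.2, 0.2]
width: 30.0
```

```bash
python3 v.py i3; python3 - <<'E'
from h import *
s=read_camera("scene")
for r in(150,156,160,163,165,167,169): print(r,bp(s,(r-.9,239),None).round(0),bp(s,(r-.9,250),None).round(0))
E
```

```text
[ 472.56077812 -141.92890723   56.2371032 ] [-0.00551047  1.73395824 -0.16595164] 29.940895790328785
150 [ 511. -123.  171.] [ 336. -154.    2.]
156 [ 530. -118.  170.] [ 353. -150.   -6.]
160 [ 535. -116.  163.] [ 374. -144.   -0.]
163 [ 531. -119.  147.] [ 389. -139.    3.]
165 [ 522. -123.  131.] [ 477. -109.   90.]
167 [ 517. -125.  118.] [ 482. -108.   87.]
169 [ 501. -131.   93.] [ 408. -134.   -1.]
```

View pics/i3.png

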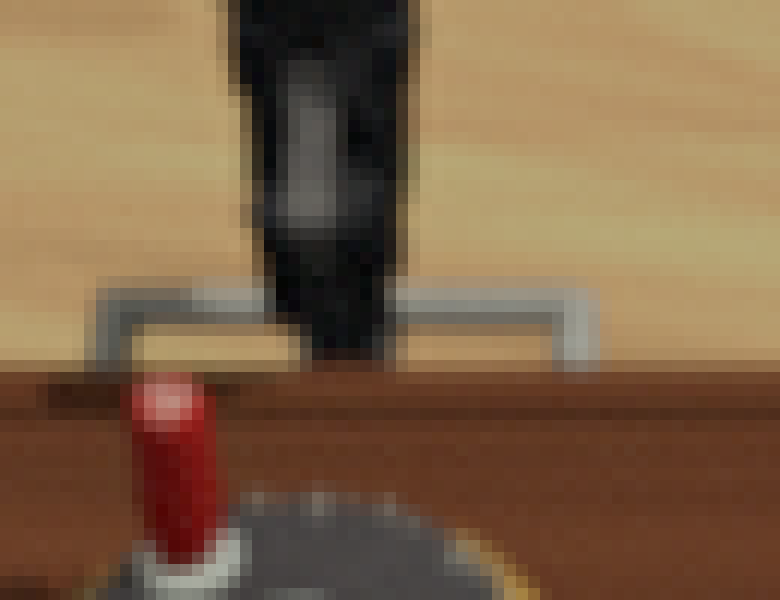

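{"api": "jog_arm", "payload": {"motion": [[0,0,-0.2,0],[0,0,-0.3,0],[0,0,-0.4,0],[0,0,-0.4,0],[0,0,-0.4,0],[0,0,-0.3,0],[0,0,0,0]]}}

```text
time: 39.8
position: [452.8, -146.9, 56.2]
tcp_rot: [-0.557, 0.557, -0.435, 0.435]
force: [-0.4, -1.3, 0.1]
width: 30.1
```

```bash
python3 v.py i4
```

```text
[ 452.98200334 -146.86461221   56.21316934] [ 1.11715289 -0.41326055  0.0518552 ] 29.911831909812467
```

View pics/i4.png

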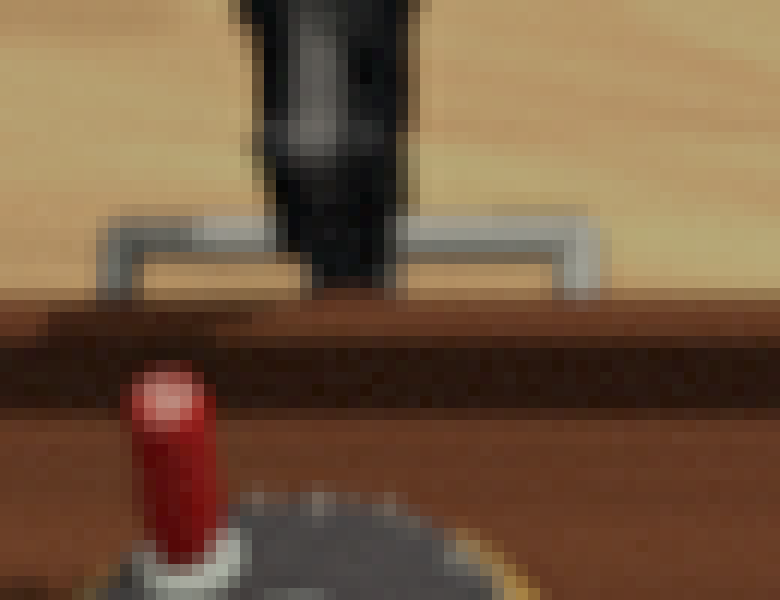

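Drawer follows (about 25 mm open). Pull another ~55 mm.

{"api": "jog_arm", "payload": {"motion": [[0,0,-0.3,0],[0,0,-0.4,0],[0,0,-0.4,0],[0,0,-0.4,0],[0,0,-0.4,0],[0,0,-0.4,0],[0,0,-0.4,0],[0,0,-0.4,0],[0,0,-0.4,0],[0,0,-0.4,0],[0,0,-0.4,0],[0,0,-0.4,0],[0,0,-0.4,0],[0,0,-0.2,0],[0,0,-0.1,0],[0,0,0,0],[0,0,0,0]]}}

```text
time: 41.55
position: [400.8, -159.9, 56.1]
tcp_rot: [-0.557, 0.557, -0.435, 0.435]
force: [-0.4, 0.7, 0.0]
width: 30.3
```

```bash
python3 - <<'E'
from h import *
o,p,R=pose();print(p,o["force"])
s=read_camera("scene");a=s["pixels"][100:220,180:320];cv2.imwrite("pics/j.png",cv2.resize(a,(700,600),interpolation=3)[:,:,::-1])
ax=np.array([np.cos(YAW),np.sin(YAW)])
for r in range(128,160,2): 
    q=bp(s,(r-.9,252),None); print(r,q.round(0), "cabx",((q[:2]-DIAL)@ax-20).round(1))
E
```

```text
[ 400.76733201 -159.90392331   56.12592732] [-0.35549098  0.72958007  0.03748769]
128 [ 240. -176.   -0.] cabx -402.1
130 [ 248. -174.   -1.] cabx -393.9
132 [ 258. -171.   -0.] cabx -383.7
134 [ 264. -169.   -3.] cabx -377.4
136 [ 277. -165.    2.] cabx -363.2
138 [ 280. -165.   -3.] cabx -360.3
140 [ 290. -162.   -2.] cabx -350.6
142 [ 299. -159.   -1.] cabx -340.7
144 [ 309. -156.    1.] cabx -329.8
146 [ 410. -123.   92.] cabx -224.5
148 [ 404. -125.   79.] cabx -230.4
150 [ 330. -150.   -3.] cabx -308.4
152 [ 451. -110.  112.] cabx -180.9
154 [ 460. -108.  113.] cabx -172.5
156 [ 460. -108.  106.] cabx -172.3
158 [ 457. -109.   96.] cabx -175.5
```

View pics/j.png

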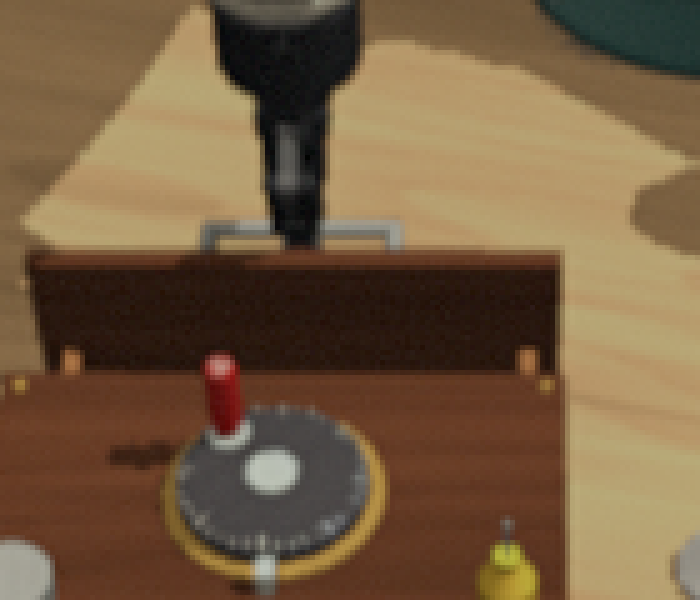

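{"api": "jog_arm", "payload": {"motion": [[0,0,0.3,0],[0,0,0.2,0],[0,0,0,0],[0,-0.5,0,0],[0,-1,0,0],[0,-2,0,0],[0,-3,0,0],[0,-3,0,0],[0,-3,0,0],[0,-3,0,0],[0,0,0,0],[0,0,0,0],[0,0,0,0]]}}

```text
time: 42.9
position: [405.4, -158.5, 210.6]
tcp_rot: [-0.557, 0.557, -0.435, 0.435]
force: [0.4, 0.3, -0.8]
width: 30.2
```

```bash
python3 - <<'E'
from h import *
o,p,R=pose();print(o["time"],p,o["force"],o["qvel"].round(3))
s=read_camera("scene");a=s["pixels"][80:260,100:360];cv2.imwrite("pics/k.png",cv2.resize(a,(780,540),interpolation=3)[:,:,::-1])
ax=np.array([np.cos(YAW),np.sin(YAW)])
for r in (145,146,147,148,152,153): 
    q=bp(s,(r-.9,245),None); print(r,q.round(0), "cabx",((q[:2]-DIAL)@ax-20).round(1))
t=read_camera("top");save(t,"k2")
E
```

```text
42.9 [ 405.38188918 -158.52249941  210.60124151] [ 0.36302824  0.26339997 -0.78965485] [ 0.001  0.005  0.007 -0.002 -0.002  0.001]
145 [ 408. -143.   89.] cabx -231.1
146 [ 412. -142.   90.] cabx -226.9
147 [ 410. -143.   84.] cabx -228.9
148 [ 414. -142.   84.] cabx -225.2
152 [ 454. -128.  111.] cabx -182.4
153 [ 462. -126.  114.] cabx -174.8
```

View pics/k.png

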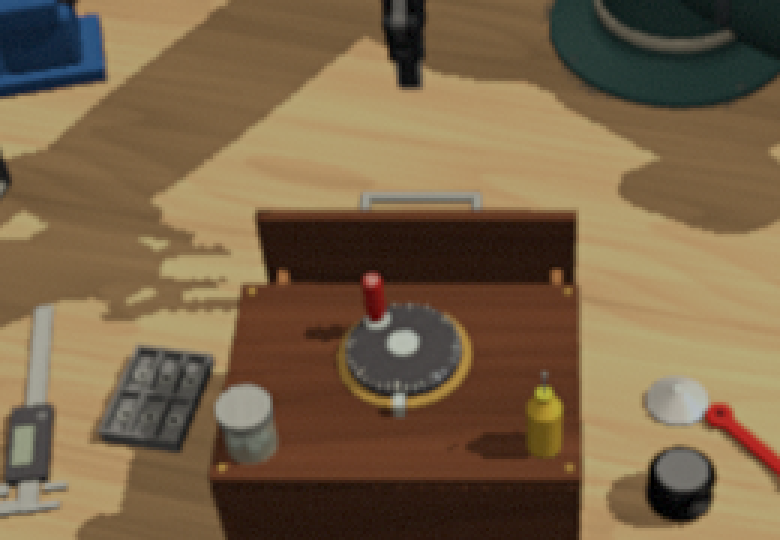

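View pics/k2.png

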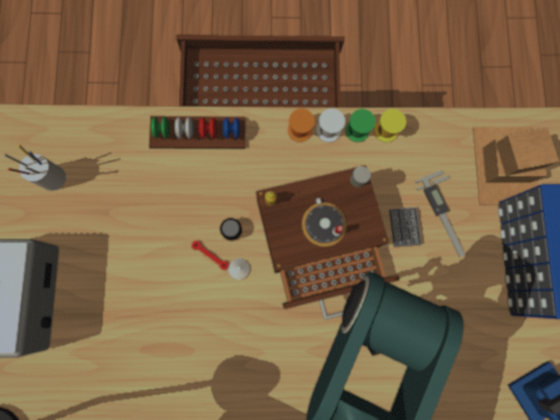

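```bash
python3 -c "
from station import *
print(sign_off())"
```

```text
the job is handed in; nothing more can be done
None
```

The drawer is unlocked and standing about 72 mm open, with the gripper clear of everything. I handed the job in at about 43 s. `sign_off` gave no verdict, so the result rests on my own checks.

**Dialling**
- **28:** I stopped on its second pass at -1.875 rad by the camera, counting whole turns out (target -1.885).
- **37:** I stopped on its second pass at -0.465 rad (target -0.471).
- **Bolt:** turning slowly right, the dial came up solid at about -2.48 rad. That is 0.32 turn right of 37, with about 10 N at the knob. I eased the load off before letting go.

**Drawer:** I drew it out with an ungripped finger hooked behind the bar, because closing on the bar could have loaded the bolt. It slid with almost no force showing.

**Final checks**
- In the range image the bar stands about 72 mm ahead of its closed position, give or take a few millimetres.
- Tool force reads near zero, and the arm is about 150 mm above where it pulled.
- By eye in the last pictures, the jar, oiler, tray, caliper, yo-yo, half and wrench look unmoved. I did not measure their positions.

**What disagreed**
- **Fingertip height:** in the images the fingertips stood about 10–15 mm above the TCP, though `tip_reach` says they should be 19 mm beyond it. My first pull therefore passed over the bar without touching it. I went about 33 mm lower and it then caught.
- **Contact on the way down:** during that lowering a finger briefly touched something, probably the drawer's front edge, at about 8 N.
- **Knob width:** the gripper reported 11 mm when holding the 16 mm knob.

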